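# Find the gap of a blade-setting fixture with gauge leaves

### The job

Find the unknown gap between the blade and the setting bar of the fixture with the gauge leaves: lower them one after another into the middle of the gap, right down to the base plate, the thinnest first and then one size up at a time, until one binds, that is, it still goes in but is held by the sprung brass pad. Leave that leaf standing fully down in the gap with the other leaves upright in their own shoes, pushed right down. Do not disturb the hex key, pen, stone and V block lying about.

Things in the scene. Friction and masses are not known exactly. Their poses are not given: they have to be found in the camera images.
- fixture: Blade-setting fixture fixed to the bench: dark steel base plate 150 (x) x 190 (y) x 12 mm, grey back block and, on edge against it, a ground steel blade 156 mm long whose flat gap face is the plane x = 0. On the -x side faces it an aluminium setting bar, 170 mm long. Origin: on the bench in the plane of the blade's gap face, mid length; the plate spans x -100 to +50 mm. z up, y along the gap.
- gap_mouth (a point): Point in the plane of the blade's gap face (fixture x = y = 0) level with the blade's top, 84 mm up. The face is flat below 50 mm; above, its bevel recedes, 5 mm at the top. The bar (top 73 mm up, bevelled) is flat below 64 mm. The gap towards -x is unknown, 13 to 18 mm, open at top and ends. A leaf goes in from above, thickness along x, beside the blade face, and rests on the plate, z = 12 mm.
- pad (a joint): Sprung brass pad, 26 mm wide, 32 mm up at the middle of the bar's gap face. 0 = stands out 4.6 mm into the gap, 0.0046 = pushed flush. 1.5 N starts it, 4.3 N holds it flush. A leaf thinner than the gap by more than 4.6 mm leaves it at 0; one that nearly fills the gap pushes it back and is pressed on the blade; one thicker than the gap will not go in. Its red tail pin shows in front.
- leaf_1: Thinnest gauge leaf: steel plate 9 mm thick (x), 36 wide (y), 140 high (z), fully rounded lower edge, WHITE upper third with one dot, about 0.16 kg. Stands upright in shoe_1. Origin: middle of its lower edge; grip it across the thickness, 115 to 125 mm above the origin.
- leaf_2: Second gauge leaf, as leaf_1 but 12 mm thick, YELLOW upper third with two dots, about 0.20 kg. Stands in shoe_2.
- leaf_3: Third gauge leaf, as leaf_1 but 15 mm thick, GREEN upper third with three dots, about 0.24 kg. Stands in shoe_3.
- leaf_4: Thickest gauge leaf, as leaf_1 but 18 mm thick, RED upper third with four dots, about 0.28 kg. Stands in shoe_4.
- shoe_1: Grey plastic shoe for leaf_1, 72 x 66 x 43 mm, fixed to the bench, with a slot from above 4 mm wider than the leaf is thick, 46 mm long in y, bevelled at the mouth, its floor 8 mm above the bench. Origin: middle of its underside; axes as the leaf standing in it (x across the slot). The four shoes change places from run to run.
- shoe_2: Shoe for leaf_2, as shoe_1 with a 16 mm slot.
- shoe_3: Shoe for leaf_3, as shoe_1 with a 19 mm slot.
- shoe_4: Shoe for leaf_4, as shoe_1 with a 22 mm slot.
- hex_key: Loose black hex key, 36 x 104 x 9 mm, lying on the left of the bench; bystander. Origin: middle of its underside.
- marker_pen: Loose red and white pen, 17 x 135 x 16 mm, on the left; bystander. Origin: middle of its underside.
- oil_stone_0: Loose green oil stone, 25 x 100 x 13 mm, on the left; bystander. Origin: middle of its underside.
- v_block: Loose steel V block, 55 x 36 x 32 mm, on the right; bystander. Origin: middle of its underside.
There are look-alikes about, which are no part of the job. Leave any blue or purple look-alike of the leaf_3 alone.

How it is judged (in metres and radians):
On the way, in this order (a step that is already met when the one before it is completed fails the run):
1. the thinnest (white) leaf is right down in the gap (z of leaf_1 in the frame of fixture between 0.008 and 0.018 m and x of leaf_1 in the frame of fixture between -0.018 and 0 m and y of leaf_1 in the frame of fixture between -0.03 and 0.03 m and angle between leaf_1's own z axis and vertical below 0.25 rad), for 0.2 s.
2. the second (yellow) leaf is right down in the gap (z of leaf_2 in the frame of fixture between 0.008 and 0.018 m and x of leaf_2 in the frame of fixture between -0.018 and 0 m and y of leaf_2 in the frame of fixture between -0.03 and 0.03 m and angle between leaf_2's own z axis and vertical below 0.25 rad), for 0.2 s.
At the end, for the whole second after the job is handed in: The leaf that the gap calls for stands in it within 30 mm of its middle, down on the base plate to 4 mm, and holds the sprung pad back by more than 0.4 mm; the other three stand in their own shoes, down to 4 mm and within 11 degrees of upright; all leaves are at rest (value of joint pad above 0.0004 m and z of leaf_1 in the frame of shoe_1 below 0.012 m and horizontal distance between leaf_1 and shoe_1 below 0.012 m and angle between each of leaf_1, leaf_4's own z axis and vertical below 0.2 rad and z of leaf_4 in the frame of shoe_4 below 0.012 m and horizontal distance between leaf_4 and shoe_4 below 0.012 m and linear speed of each of leaf_1, leaf_2, leaf_3, leaf_4 below 0.02 m/s and ((z of leaf_2 in the frame of fixture between 0.008 and 0.016 m and x of leaf_2 in the frame of fixture between -0.018 and 0 m and y of leaf_2 in the frame of fixture between -0.03 and 0.03 m and angle between leaf_2's own z axis and vertical below 0.25 rad and z of leaf_3 in the frame of shoe_3 below 0.012 m and horizontal distance between leaf_3 and shoe_3 below 0.012 m and angle between leaf_3's own z axis and vertical below 0.2 rad) or (z of leaf_3 in the frame of fixture between 0.008 and 0.016 m and x of leaf_3 in the frame of fixture between -0.018 and 0 m and y of leaf_3 in the frame of fixture between -0.03 and 0.03 m and angle between leaf_3's own z axis and vertical below 0.25 rad and z of leaf_2 in the frame of shoe_2 below 0.012 m and horizontal distance between leaf_2 and shoe_2 below 0.012 m and angle between leaf_2's own z axis and vertical below 0.2 rad))); the robot touches nothing.
It fails at once if the hex key is disturbed (moved more than 30 mm) (distance of hex_key from where it was at the start of the episode above 0.03 m).
It fails at once if the pen is disturbed (moved more than 30 mm) (distance of marker_pen from where it was at the start of the episode above 0.03 m).
It fails at once if the stone is disturbed (moved more than 30 mm) (distance of oil_stone_0 from where it was at the start of the episode above 0.03 m).
It fails at once if the V block is disturbed (moved more than 30 mm) (distance of v_block from where it was at the start of the episode above 0.03 m).
It also fails if it takes over 72 s, if anything falls off the work surface, if the arm or the gripper's body presses on something with over 40 N, if the wrist force passes 120 N, or if a joint passes its speed limit or range.

### The arm

A 6-joint arm with a two-finger parallel gripper is mounted at the origin on a cart in front of the work surface, level with it; the furniture and walls round the work are solid. World frame = base frame: x ahead of the robot, y to its left, z up, the work surface at z = 0. Lengths are in mm, angles in degrees, forces in N, time in s.
With the tool pointing down it reaches from about 350 to 850 mm from the base axis. Payload 8.1 kg.
Tool frame: the origin (TCP) lies midway between the tips of the shut fingers; the grasp point (between the pads) lies hold_point_z behind it (hold_point_z is the distance from the TCP to the grasp point, in mm); z points along the fingers, x is the direction in which the jaws open and shut, and the axes are right-handed (so a half turn about z gives the same grasp; the last joint's range is limited). The gripper opens to 85 mm and grips with 20 to 120 N. Pads are 22 mm wide; open, the fingers measure 114 mm over their backs; the gripper's body (76 mm by 85 mm) begins 54 mm behind the grasp point. The pads swing forward as they close: fully open they stand 13 mm farther back than shut.
Start: joints at [71.769, 7.471, 85.268, -0, 87.261, -4.893], TCP at [138.399, 583.824, 231.292] pointing down, gripper open.
Joint ranges: [-169.43, 169.43], [-51.17, 129.36], [1.28, 143.12], [-76.62, 256.62], [0, 156.53], [-152.29, 152.29]. Speed limits (degrees/s): [136.94, 136.94, 159.86, 180, 180, 180].

### API

Orientations are given as [roll, pitch, yaw] about the fixed x, y, z axes, in that order (R = Rz(yaw) Ry(pitch) Rx(roll)).
In Python, from bench import * gives the robot as it stands.
- The arm moves only by the shell command python3 -m pendant 'ROWS' [OPENING] [FORCE]. ROWS is JSON, a list that holds one entry, the list of rows, each a list of 4 numbers: the shift along the tool's x, y, z normalised to -1 to 1, where 1 is 0.02 m, then the turn about the tool's z normalised to -1 to 1, where 1 is 0.08 rad. A call has exactly 10 rows; each row shifts and turns the pose as measured when the row begins, along the tool's axes as they then stand; what a row does not reach is not made up. A row lasts 1/12 s, in which the tool goes at most 41.7 mm and 7.16 degrees, less where a joint would pass 70% of its speed; a pose out of reach is approached as far as the arm can. A call with a number of a shift or a turn outside -1 to 1 is refused whole. A call with a gripper value outside its range is refused whole. OPENING is the gripper's target within -1 to 1 (fully open at 1, half-way at 0, shut at -1), set as the call begins (- or left out, the last holds). The fingers move at their own pace and stop on an object; FORCE is the grip in N (left out, the last holds). Time passes only in rows, so rows that do not move let the fingers close, or fill a call up. It gives the time, the measured TCP pose, the force and the opening at its end, in the units of the state.
- sense(): the state, without advancing time (a new reading comes with each control period).
- snapshot(name): name is "scene" or "top"; returns the picture (480x640x3 uint8, red, green, blue); there is no depth.
- calibration(name): a dict with "mtx" (3x3 intrinsics, pixels), "world_to_cam" (4x4, takes a point from world to camera coordinates). Camera axes: x right, y down, z forward; pixel columns grow to the right and rows downward; lengths in mm; the calibration is good to about 2 mm. A picture is of the moment at which its call begins. calibration takes no time and is no camera call.
- hand_in(): hands the job in, once; it reports no verdict.
The state is a dict: "time": time; "joint_pos": joint angles; "qd": joint speeds; "joint_efforts": joint torques, N m; "tool_pos": TCP position; "tcp_rot": TCP orientation; "ft_force": force on the tool from outside, world axes, zero at the start; "wrist_torque": the same for the moment, N m; "finger_gap": finger opening in mm.
Only numpy, scipy, OpenCV 4.12 (cv2) and the standard library are available. Lean on these libraries where they do the work, as an engineer would, in place of code of your own. Each camera call takes 0.05 s, during which the arm holds its last target.

## Working session

There is one attempt and no reset: what is moved stays moved. The work goes in short steps, Python scripts to look and compute and a shell command to move; the robot and the scene stay as the last step left them, time stands still between calls to the robot, and variables do not carry over. Pictures are saved under pics/ and viewed, and the job is handed in when it is done.

```bash
ls; mkdir -p pics; python3 - <<'E'
from bench import *
import cv2
s=sense();print(s)
for n in("scene","top"):
    cv2.imwrite(f"pics/{n}0.png",snapshot(n)[:,:,::-1]);c=calibration(n);print(n,c)
E
```

```text
pics
{'time': 0.0, 'joint_pos': array([ 7.17672019e+01,  7.51615590e+00,  8.53289067e+01, -1.00449636e-03,
        8.72611966e+01, -4.89094226e+00]), 'qd': array([-0.11729049, -0.0561352 ,  0.05056422,  0.06440278,  0.03374367,
        0.04908216]), 'joint_efforts': array([ 1.04425057e-03, -5.69403827e+01, -5.00541973e+01,  6.04860520e-05,
        1.52332813e-02,  1.53094241e-06]), 'tool_pos': array([138.24788674, 583.2948105 , 230.23707538]), 'tcp_rot': array([-1.79991940e+02,  1.05957800e-01,  7.66582005e+01]), 'ft_force': array([ 0.65101845, -0.2774058 , -0.11117418]), 'wrist_torque': array([ 0.00829399,  0.02131159, -0.00407459]), 'finger_gap': 85.26154403629393}
scene {'mtx': array([[616.63522286,   0.        , 332.45930071],
       [  0.        , 616.63522286, 230.16086009],
       [  0.        ,   0.        ,   1.        ]]), 'world_to_cam': array([[ 4.55906758e-01, -8.90022125e-01,  3.10570983e-03,
        -1.56196421e+02],
       [-5.34747700e-01, -2.76706333e-01, -7.98422509e-01,
         3.51994186e+02],
       [ 7.11473067e-01,  3.62345446e-01, -6.02089572e-01,
         1.45164458e+03],
       [ 0.00000000e+00,  0.00000000e+00,  0.00000000e+00,
         1.00000000e+00]])}
top {'mtx': array([[436.42516943,   0.        , 320.64267605],
       [  0.        , 436.42516943, 238.42750048],
       [  0.        ,   0.        ,   1.        ]]), 'world_to_cam': array([[-2.53814106e-02, -9.99482963e-01,  1.97380566e-02,
         5.54028854e+01],
       [-9.95668998e-01,  2.35082433e-02, -8.99478091e-02,
         4.92068062e+02],
       [ 8.94372957e-02, -2.19355733e-02, -9.95750873e-01,
         1.16118926e+03],
       [ 0.00000000e+00,  0.00000000e+00,  0.00000000e+00,
         1.00000000e+00]])}
```

View pics/scene0.png

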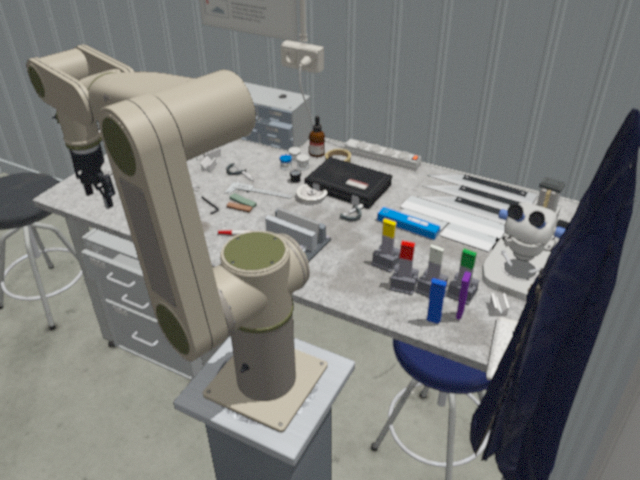

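View pics/top0.png

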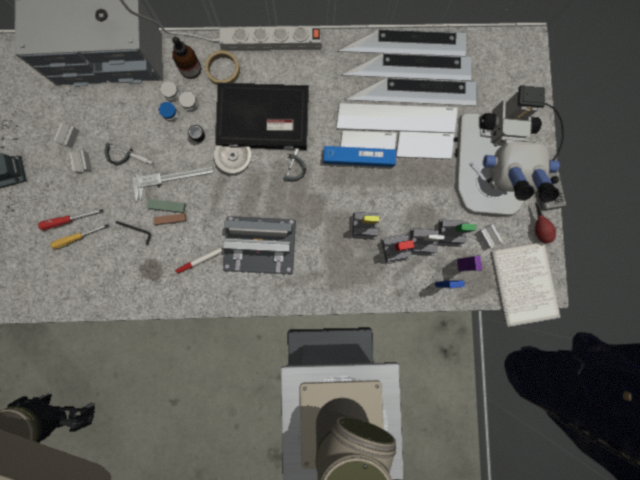

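```bash
python3 - <<'E'
import cv2
t=cv2.imread("pics/top0.png")
a=cv2.resize(t[200:300,330:500],None,fx=4.5,fy=4.5,interpolation=cv2.INTER_CUBIC)
b=cv2.resize(t[205:285,210:310],None,fx=7,fy=7,interpolation=cv2.INTER_CUBIC)
cv2.imwrite("pics/a.png",a);cv2.imwrite("pics/b.png",b)
s=cv2.imread("pics/scene0.png")
cv2.imwrite("pics/c.png",cv2.resize(s[200:330,360:500],None,fx=4.5,fy=4.5,interpolation=cv2.INTER_CUBIC))
cv2.imwrite("pics/d.png",cv2.resize(s[190:290,230:340],None,fx=6,fy=6,interpolation=cv2.INTER_CUBIC))
E
```

```text
(no output)
```

View pics/a.png

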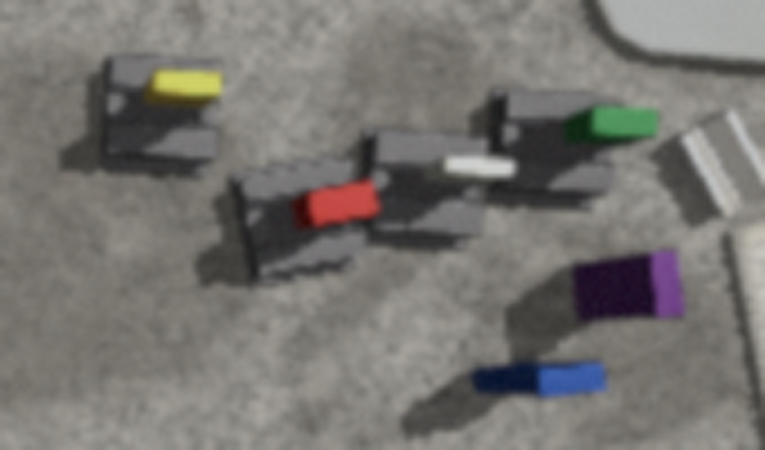

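View pics/b.png

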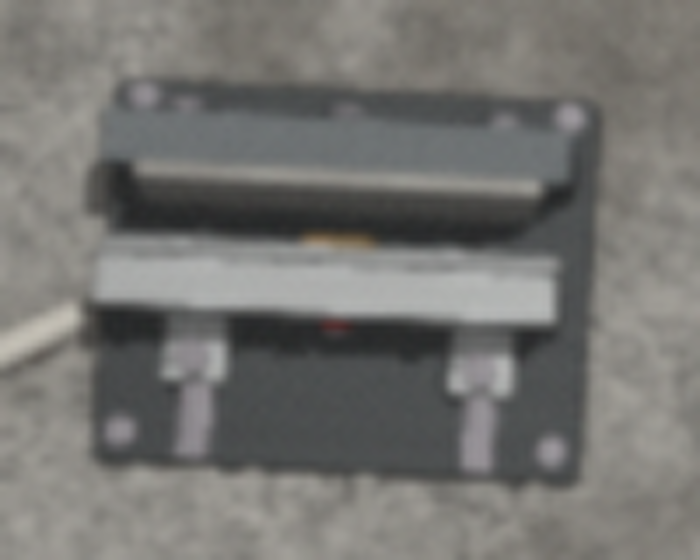

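View pics/c.png

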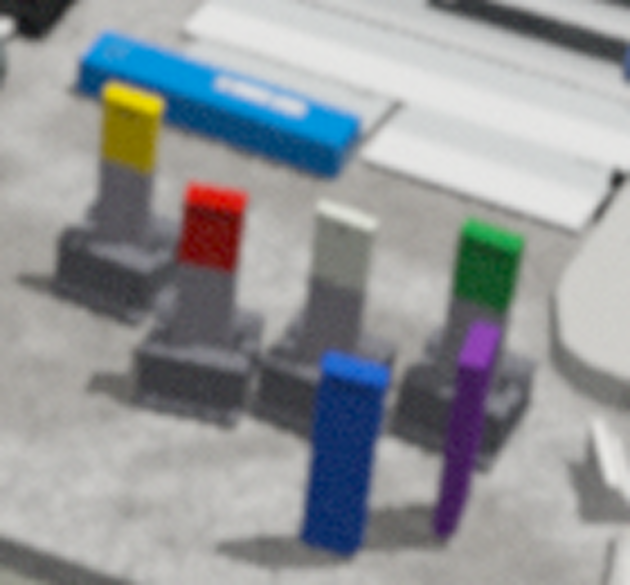

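View pics/d.png

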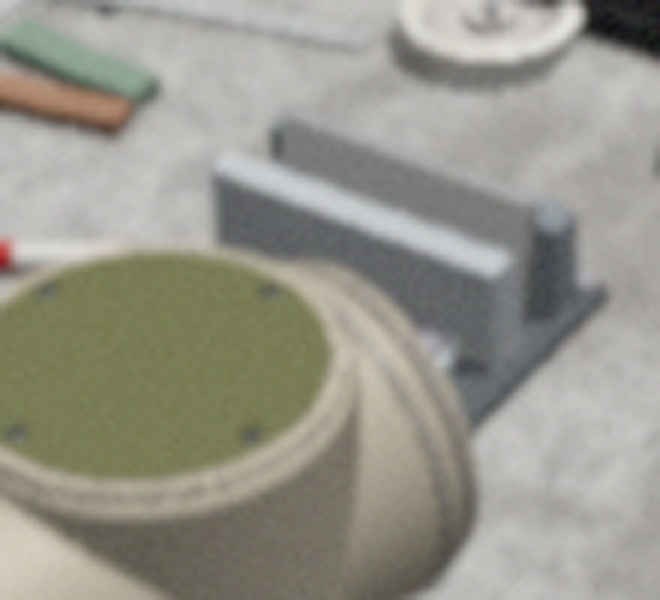

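```bash
python3 - <<'E'
import bench
print([n for n in dir(bench) if not n.startswith('__')])
print(getattr(bench,'hold_point_z',None))
E
cat > h.py <<'E'
import numpy as np,cv2
from bench import *
def ray(n,px):
    c=calibration(n);K=c["mtx"];T=c["world_to_cam"];R=T[:3,:3];t=T[:3,3]
    d=R.T@np.linalg.solve(K,np.array([px[0],px[1],1.0]));return -R.T@t,d
def onz(n,px,z):
    o,d=ray(n,px);return o+d*(z-o[2])/d[2]
def proj(n,p):
    c=calibration(n);q=c["world_to_cam"][:3]@np.r_[p,1];u=c["mtx"]@q;return u[:2]/u[2]
E
python3 - <<'E'
from h import *
t=cv2.imread("pics/top0.png")
f=lambda x,y:(210+(x+.5)/7-.5,205+(y+.5)/7-.5)
P=[onz("top",f(*p),12) for p in [(120,82),(600,100),(578,482),(97,460)]]
for p in P:print(p.round(1))
c=np.mean(P,0);print("plate c",c.round(1))
for a,b in((0,1),(3,2),(0,3),(1,2)):
    d=P[b]-P[a];print(np.hypot(*d[:2]).round(1),np.degrees(np.arctan2(d[1],d[0])).round(2))
for n,p,z in [("blade top edge L",(135,162),84),("blade R",(543,185),84),("bar gap edge L",(105,236),73),("bar gap R",(558,262),73),("barmid L",(105,252),73),("barmid R",(558,275),73),("bar front L",(95,302),73),("bar front R",(555,322),73)]:
    print(n,onz("top",f(*p),z).round(1))
g=lambda x,y:(330+(x+.5)/4.5-.5,200+(y+.5)/4.5-.5)
hsv=cv2.cvtColor(cv2.resize(t[200:300,330:500],None,fx=4.5,fy=4.5,interpolation=cv2.INTER_CUBIC),cv2.COLOR_BGR2HSV)
H,S,V=[hsv[...,i].astype(int) for i in range(3)]
for n,m in dict(white=(S<25)&(V>180),yellow=(abs(H-29)<6)&(S>100)&(V>165),green=(abs(H-65)<15)&(S>100)&(V>108),red=((H<6)|(H>174))&(S>120)&(V>165)).items():
    m=m.astype(np.uint8);m[:, :140]=0;m[250:]=0;
    if n=='white':m[:,540:]=0;m[:140]=0
    cs=sorted(cv2.findContours(m,0,1)[0],key=cv2.contourArea)
    r=cv2.minAreaRect(cs[-1]);b=cv2.boxPoints(r)
    Q=np.array([onz("top",g(*p),148) for p in b]);
    e=Q[1]-Q[0],Q[2]-Q[1];e=sorted(e,key=np.linalg.norm)
    print(n,r[0],Q.mean(0).round(1),[np.linalg.norm(v).round(1) for v in e],np.degrees(np.arctan2(e[1][1],e[1][0])).round(1))
E
```

```text
['PlanningError', 'calibration', 'hand_in', 'hold_point_z', 'sense', 'snapshot']
18.700000000000003
[560.9 298.3  12. ]
[549.6 111.2  12. ]
[400.8 122.7  12. ]
[413.9 308.   12. ]
plate c [481.3 210.1  12. ]
187.4 -93.47
185.7 -94.06
147.4 176.21
149.3 175.58
blade top edge L [520.8 279.1  84. ]
blade R [508.8 130.2  84. ]
bar gap edge L [494.9 292.4  73. ]
bar gap R [481.3 125.8  73. ]
barmid L [489.  292.4  73. ]
barmid R [476.5 125.9  73. ]
bar front L [470.6 296.2  73. ]
bar front R [459.1 127.3  73. ]
white (479.12347412109375, 165.16644287109375) [ 480.5 -234.9  148. ] [np.float64(7.6), np.float64(33.9)] -99.8
yellow (187.89852905273438, 82.18132019042969) [529.3 -78.7 148. ] [np.float64(11.3), np.float64(34.7)] -94.0
green (623.630126953125, 122.26810455322266) [ 502.  -314.9  148. ] [np.float64(13.3), np.float64(32.8)] -94.0
red (342.9459533691406, 202.1756591796875) [ 462.2 -160.1  148. ] [np.float64(16.5), np.float64(33.9)] -81.9
```

```bash
python3 - <<'E'
from h import *
t=cv2.imread("pics/top0.png")
cv2.imwrite("pics/e.png",cv2.resize(t[215:258,220:300],None,fx=10,fy=10,interpolation=cv2.INTER_NEAREST))
g=t.mean(2)
for c in(235,245,252,265,275,285):print(c,g[216:260,c-1:c+2].mean(1).round().astype(int))
# predicted rows for fixture lines with origin guess
yaw=np.radians(-4.4);R=np.array([[np.cos(yaw),-np.sin(yaw)],[np.sin(yaw),np.cos(yaw)]])
for o in((506,207.5),(510,206)):
  for n,x,z in(("plateback",50,12),("bladetop",5,84),("bevelend",0,50),("bladefoot",0,12),("bar64,g13",-13,64),("bar64,g18",-18,64),("platefront",-100,12)):
    p=proj("top",np.r_[R@np.array([x,0])+o,z]);print(o,n,p.round(1))
E
```

```text
235 [ 95  81  89 106 106 112 114 114 113 113 113 119 132 134 100  73  67  59
  49  43  41  51  94 140 137 139 168 174 172 171 171 165 135  91  87  92
  95 113 137 139 136 142 140 102]
245 [108  84  76  77  86 102 110 112 113 112 113 113 124 142 126  87  69  63
  56  47  43  44  63 105 141 145 155 171 173 173 174 173 158  96  52  43
  42  44  54  71  77  78  77  77]
252 [108  86  77  78  79  87 107 111 112 112 112 113 120 139 139 101  72  67
  60  48  43  43  57 100 143 142 144 169 174 173 173 174 165 125  73  47
  43  43  47  56  74  78  78  79]
265 [121 112  85  77  79  85 101 110 112 113 114 113 115 127 145 130  89  69
  65  58  49  44  45  64 108 146 148 157 172 174 175 176 176 162  98  52
  44  44  46  56  73  80  80  78]
275 [115 108  91  81  78  79  85 106 112 113 113 113 115 122 136 142 109  77
  67  62  53  45  44  54  99 144 144 148 176 179 177 176 177 173 145  94
  79  83  87 100 125 134 147 154]
285 [124 125 117  89  80  82  89 102 112 115 114 114 115 115 126 146 131  88
  67  62  58  62  71  78  86 110 145 148 159 176 179 180 181 180 163 100
  53  47  50  60  73  81  83  81]
(506, 207.5) plateback [261.4 217.4]
(506, 207.5) bladetop [257.1 230.9]
(506, 207.5) bevelend [258.6 234.1]
(506, 207.5) bladefoot [260.3 235.5]
(506, 207.5) bar64,g13 [257.6 238.5]
(506, 207.5) bar64,g18 [257.5 240.5]
(506, 207.5) platefront [257.9 272.2]
(510, 206) plateback [262.  215.9]
(510, 206) bladetop [257.7 229.3]
(510, 206) bevelend [259.1 232.6]
(510, 206) bladefoot [260.8 234. ]
(510, 206) bar64,g13 [258.2 237. ]
(510, 206) bar64,g18 [258.  238.9]
(510, 206) platefront [258.4 270.8]
```

View pics/e.png

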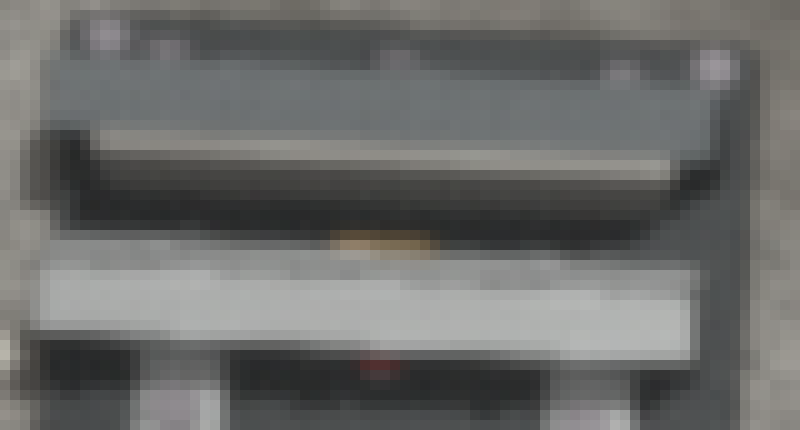

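```bash
cat >> h.py <<'E'
def plan(tx,ty,tz,tyaw,n=10,mx=1.0):
    s=sense();p=s["tool_pos"].copy();y=s["tcp_rot"][2]
    rows=[]
    for i in range(n):
        d=np.array([tx,ty])-p[:2];a=np.radians(y)
        X=np.array([np.cos(a),np.sin(a)]);Y=np.array([np.sin(a),-np.cos(a)])
        v=np.array([d@X,d@Y]);m=max(abs(v))/(20*mx);v=v/max(m,1)
        vz=np.clip(-(tz-p[2])/20,-1,1);dy=(tyaw-y+180)%360-180
        w=np.clip(-dy/4.584,-1,1)
        r=[round(v[0]/20,2),round(v[1]/20,2),round(float(vz),2),round(float(w),2)]
        rows.append([float(q) for q in r])
        p=p+np.r_[X*r[0]*20+Y*r[1]*20,-r[2]*20];y-=r[3]*4.584
    print(s["time"],s["tool_pos"].round(1),s["tcp_rot"].round(1),"gap",round(s["finger_gap"],1),"F",s["ft_force"].round(1))
    print(rows,"->",p.round(1),round(float(y),1))
E
python3 - <<'E'
from h import *
for n,p in dict(w=(480.5,-234.9,148),y=(529.3,-78.7,148),g=(502,-314.9,148),r=(462.2,-160.1,148)).items():
    q=proj("scene",p);print(n,q.round(1),((q-[360,200])*4.5).round())
plan(480,-235,210,-6.5)
E
```

```text
w [436.2 246.1] [343. 207.]
y [388.6 220.3] [129.  91.]
g [468.2 250.3] [487. 226.]
r [407.  241.9] [212. 188.]
0.1 [138.3 583.3 230.3] [-1.80e+02  1.00e-01  7.67e+01] gap 85.1 F [0.5 0.7 0.2]
[[-1.0, 0.73, 1.0, 1.0], [-1.0, 0.86, 0.02, 1.0], [-0.99, 1.0, -0.0, 1.0], [-0.85, 1.0, -0.0, 1.0], [-0.72, 1.0, -0.0, 1.0], [-0.6, 1.0, -0.0, 1.0], [-0.5, 1.0, -0.0, 1.0], [-0.4, 1.0, -0.0, 1.0], [-0.31, 1.0, -0.0, 1.0], [-0.23, 1.0, -0.0, 1.0]] -> [230.4 362.9 209.9] 30.8
```

Candidates for the white leaf in the top view: the white plate at (436,237), the white papers and rulers at (398,117), and the notebook at (525,283). For the coloured ones: yellow (371,219), red (405,246) and green (467,228) stand in shoes. Blue (450,284) and purple (469,264) have no shoe, so they are look-alikes and I leave them alone. Crops a and c show that the white-topped plate in the third shoe is leaf_1.

```bash
python3 -m pendant '[[[-1,0.8,0,1],[-1,0.9,0,1],[-1,1,0,1],[-0.8,1,0,1],[-0.7,1,0,1],[-0.6,1,0,1],[-0.5,1,0,1],[-0.4,1,0,1],[-0.3,1,0,1],[-0.2,1,0,1]]]' 0 60; python3 -c "
from h import *
plan(480,-235,200,-6.5)"
```

```text
time: 0.93
tool_pos: [230.8, 353.3, 223.9]
tcp_rot: [179.6, 0.6, 29.1]
ft_force: [0.7, 0.9, -0.5]
finger_gap: 42.8
0.9333 [230.8 353.3 223.9] [179.6   0.6  29.1] gap 42.8 F [ 0.7  0.9 -0.5]
[[-0.11, 1.0, 1.0, 1.0], [-0.03, 1.0, 0.2, 1.0], [0.05, 1.0, -0.0, 1.0], [0.13, 1.0, -0.0, 1.0], [0.22, 1.0, -0.0, 1.0], [0.3, 1.0, -0.0, 1.0], [0.39, 1.0, -0.0, 1.0], [0.49, 1.0, -0.0, 0.77], [0.56, 1.0, -0.0, 0.0], [0.56, 1.0, -0.0, 0.0]] -> [313.  158.7 199.9] -6.5
```

```bash
python3 -m pendant '[[[0.2,1,0,1],[0.3,1,0.2,1],[0.4,1,0.2,1],[0.5,1,0,1],[0.6,1,0,1],[0.7,1,0,1],[0.8,1,0,0.8],[0.8,1,0,0],[0.8,1,0,0],[0.8,1,0,0]]]'; python3 -c "
from h import *
plan(480,-235,200,-6.5)"
```

```text
time: 1.77
tool_pos: [379.6, 158.9, 213.2]
tcp_rot: [179.3, 0.5, -3.8]
ft_force: [0.8, 0.3, 0.8]
finger_gap: 42.7
1.7667 [379.6 158.9 213.2] [179.3   0.5  -3.8] gap 42.7 F [0.8 0.3 0.8]
[[0.33, 1.0, 0.66, 0.58], [0.38, 1.0, -0.0, 0.0], [0.38, 1.0, -0.0, 0.0], [0.38, 1.0, -0.0, 0.0], [0.38, 1.0, -0.0, 0.0], [0.38, 1.0, -0.0, 0.0], [0.38, 1.0, -0.0, 0.0], [0.38, 1.0, -0.0, 0.0], [0.38, 1.0, -0.0, 0.0], [0.38, 1.0, -0.0, 0.0]] -> [432.5 -48.  200. ] -6.5
```

```bash
python3 -m pendant '[[[0.7,1,0,0],[0.6,1,0,0],[0.4,1,0,0],[0.4,1,0,0],[0.4,1,0,0],[0.3,1,0,0],[0.3,1,0,0],[0.2,1,0,0],[0.2,1,0,0],[0.2,1,0,0]]]'; python3 -c "
from h import *
plan(480,-235,170,-6.5)"
```

```text
time: 2.6
tool_pos: [440.7, -57.6, 211.1]
tcp_rot: [179.3, 0.9, -3.9]
ft_force: [-0.4, -0.1, 0.7]
finger_gap: 42.2
2.6 [440.7 -57.6 211.1] [179.3   0.9  -3.9] gap 42.2 F [-0.4 -0.1  0.7]
[[0.3, 1.0, 1.0, 0.56], [0.34, 1.0, 1.0, -0.0], [0.34, 1.0, 0.06, -0.0], [0.35, 1.0, -0.0, -0.0], [0.34, 1.0, -0.0, -0.0], [0.35, 1.0, -0.0, -0.0], [0.34, 1.0, -0.0, -0.0], [0.35, 1.0, -0.0, -0.0], [0.21, 0.61, -0.0, -0.0], [-0.0, -0.0, -0.0, -0.0]] -> [ 480.1 -235.1  169.9] -6.5
```

```bash
python3 -m pendant '[[[0.3,1,0.3,0.5],[0.3,1,0.3,0],[0.3,1,0.3,0],[0.3,1,0.3,0],[0.3,1,0.3,0],[0.3,1,0.3,0],[0.3,1,0,0],[0.3,0.9,0,0],[0.2,0.4,0,0],[0,0,0,0]]]'; python3 - <<'E'
from h import *
plan(480,-235,110,-6.5)
t=snapshot("top")[:,:,::-1];cv2.imwrite("pics/f.png",cv2.resize(t[190:290,370:500],None,fx=5,fy=5,interpolation=cv2.INTER_CUBIC))
t=snapshot("scene")[:,:,::-1];cv2.imwrite("pics/g.png",cv2.resize(t[170:330,360:500],None,fx=4,fy=4,interpolation=cv2.INTER_CUBIC))
E
```

```text
time: 3.43
tool_pos: [471.9, -239.7, 170.5]
tcp_rot: [179.4, 1.2, -6.6]
ft_force: [-1.2, -0.3, -0.0]
finger_gap: 42.7
3.4333 [ 471.9 -239.7  170.5] [179.4   1.2  -6.6] gap 42.7 F [-1.2 -0.3 -0. ]
[[0.37, -0.28, 1.0, -0.02], [0.0, 0.0, 1.0, -0.0], [0.0, 0.0, 1.0, -0.0], [0.0, 0.0, 0.03, -0.0], [0.0, 0.0, -0.0, -0.0], [0.0, 0.0, -0.0, -0.0], [0.0, 0.0, -0.0, -0.0], [0.0, 0.0, -0.0, -0.0], [0.0, 0.0, -0.0, -0.0], [0.0, 0.0, -0.0, -0.0]] -> [ 479.9 -235.   109.9] -6.5
```

View pics/f.png

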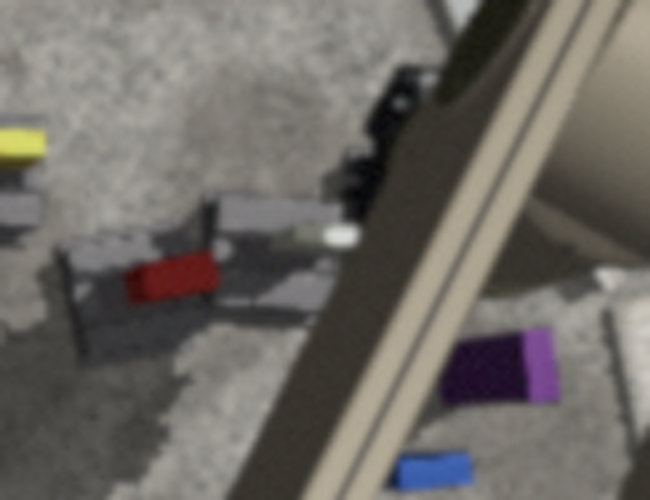

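View pics/g.png

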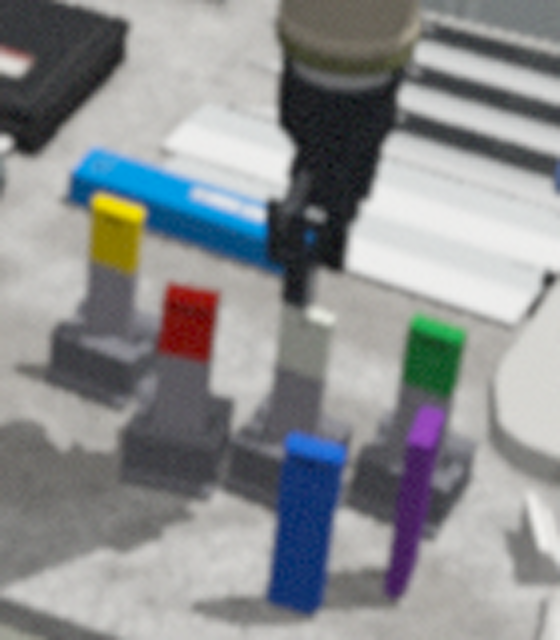

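```bash
python3 -m pendant '[[[0.4,-0.3,0,0],[0,0,0.6,0],[0,0,1,0],[0,0,1,0],[0,0,0.5,0],[0,0,0,0],[0,0,0,0],[0,0,0,0],[0,0,0,0],[0,0,0,0]]]'; python3 - <<'E'
from h import *
plan(480,-235,110,-6.5)
E
```

```text
time: 4.37
tool_pos: [482.1, -225.4, 106.5]
tcp_rot: [179.4, 1.0, -6.0]
ft_force: [-0.0, -0.1, 0.8]
finger_gap: 42.5
4.3667 [ 482.1 -225.4  106.5] [179.4   1.   -6. ] gap 42.5 F [-0.  -0.1  0.8]
[[-0.05, 0.49, -0.17, 0.1], [-0.0, -0.0, -0.0, -0.0], [-0.0, -0.0, -0.0, -0.0], [-0.0, -0.0, -0.0, -0.0], [-0.0, -0.0, -0.0, -0.0], [-0.0, -0.0, -0.0, -0.0], [-0.0, -0.0, -0.0, -0.0], [-0.0, -0.0, -0.0, -0.0], [-0.0, -0.0, -0.0, -0.0], [-0.0, -0.0, -0.0, -0.0]] -> [ 480.1 -235.1  109.9] -6.5
```

```bash
python3 -m pendant '[[[0,0.4,-0.1,0],[0,0,0,0],[0,0,0,0],[0,0,0,0],[0,0,0,0],[0,0,0,0],[0,0,0,0],[0,0,0,0],[0,0,0,0],[0,0,0,0]]]' -1 60; python3 - <<'E'
from h import *
plan(480,-235,110,-6.5)
E
```

```text
time: 5.2
tool_pos: [482.0, -235.5, 111.1]
tcp_rot: [179.3, 0.9, -6.1]
ft_force: [-1.0, -0.3, -0.9]
finger_gap: 8.7
5.2 [ 482.  -235.5  111.1] [179.3   0.9  -6.1] gap 8.7 F [-1.  -0.3 -0.9]
[[-0.1, -0.02, 0.06, 0.09], [-0.0, 0.0, -0.0, -0.0], [-0.0, 0.0, -0.0, -0.0], [-0.0, 0.0, -0.0, -0.0], [-0.0, 0.0, -0.0, -0.0], [-0.0, 0.0, -0.0, -0.0], [-0.0, 0.0, -0.0, -0.0], [-0.0, 0.0, -0.0, -0.0], [-0.0, 0.0, -0.0, -0.0], [-0.0, 0.0, -0.0, -0.0]] -> [ 480.1 -234.9  109.9] -6.5
```

```bash
python3 -m pendant '[[[0,0,-1,0],[0,0,-1,0],[0,0,-1,0],[0,0,-1,0],[0,0,-1,0],[0,0,-1,0],[0,0,-1,0],[0,-0.6,-0.4,0],[0,-1,0,0],[0,-1,0,0]]]'; python3 -c "
from h import *
plan(500.5,208,262,-4.4)"
```

```text
time: 6.03
tool_pos: [488.6, -181.6, 262.5]
tcp_rot: [179.4, 1.1, -6.4]
ft_force: [0.6, 0.7, -1.7]
finger_gap: 8.2
6.0333 [ 488.6 -181.6  262.5] [179.4   1.1  -6.4] gap 8.2 F [ 0.6  0.7 -1.7]
[[-0.08, -1.0, 0.02, -0.43], [-0.05, -1.0, 0.0, 0.0], [-0.05, -1.0, 0.0, 0.0], [-0.05, -1.0, 0.0, 0.0], [-0.05, -1.0, 0.0, 0.0], [-0.04, -1.0, 0.0, 0.0], [-0.05, -1.0, 0.0, 0.0], [-0.04, -1.0, 0.0, 0.0], [-0.05, -1.0, 0.0, 0.0], [-0.04, -1.0, 0.0, 0.0]] -> [494.6  18.6 262.1] -4.4
```

```bash
python3 -m pendant '[[[-0.1,-1,0,-0.4],[-0.1,-1,0,0],[-0.1,-1,0,0],[0,-1,0,0],[0,-1,0,0],[0,-1,0,0],[-0.1,-1,0,0],[0,-1,0,0],[-0.1,-1,0,0],[0,-1,0,0]]]'; python3 -c "
from h import *
plan(500.5,208,208,-4.4)"
```

```text
time: 6.87
tool_pos: [491.7, 35.0, 255.9]
tcp_rot: [179.7, 1.3, -4.4]
ft_force: [-0.1, 0.7, -1.1]
finger_gap: 8.3
6.8667 [491.7  35.  255.9] [179.7   1.3  -4.4] gap 8.3 F [-0.1  0.7 -1.1]
[[-0.03, -1.0, 1.0, 0.0], [-0.03, -1.0, 1.0, 0.0], [-0.02, -1.0, 0.39, 0.0], [-0.03, -1.0, 0.0, 0.0], [-0.02, -1.0, 0.0, 0.0], [-0.03, -1.0, 0.0, 0.0], [-0.02, -1.0, 0.0, 0.0], [-0.03, -1.0, 0.0, 0.0], [-0.01, -0.66, 0.0, 0.0], [-0.0, 0.0, 0.0, 0.0]] -> [500.6 208.1 208.1] -4.4
```

```bash
python3 -m pendant '[[[0,-1,0.2,0],[0,-1,0.4,0],[0,-1,0.4,0],[0,-1,0.4,0],[0,-1,0.3,0],[0,-1,0.2,0],[0,-1,0.2,0],[0,-0.7,0.1,0],[0,-0.3,0,0],[0,0,0,0]]]'; python3 - <<'E'
from h import *
plan(500.5,208,200,-4.4)
t=snapshot("top")[:,:,::-1];cv2.imwrite("pics/h.png",cv2.resize(t[195:285,210:310],None,fx=6,fy=6,interpolation=cv2.INTER_CUBIC))
t=snapshot("scene")[:,:,::-1];cv2.imwrite("pics/i.png",cv2.resize(t[130:290,230:350],None,fx=4,fy=4,interpolation=cv2.INTER_CUBIC))
E
```

```text
time: 7.7
tool_pos: [495.6, 212.2, 202.6]
tcp_rot: [179.7, 1.8, -4.0]
ft_force: [-0.2, -1.1, -0.8]
finger_gap: 8.3
7.7 [495.6 212.2 202.6] [179.7   1.8  -4. ] gap 8.3 F [-0.2 -1.1 -0.8]
[[0.26, 0.19, 0.13, 0.09], [0.0, 0.0, -0.0, 0.0], [0.0, 0.0, -0.0, 0.0], [0.0, 0.0, -0.0, 0.0], [0.0, 0.0, -0.0, 0.0], [0.0, 0.0, -0.0, 0.0], [0.0, 0.0, -0.0, 0.0], [0.0, 0.0, -0.0, 0.0], [0.0, 0.0, -0.0, 0.0], [0.0, 0.0, -0.0, 0.0]] -> [500.5 208.1 200. ] -4.4
```

View pics/h.png

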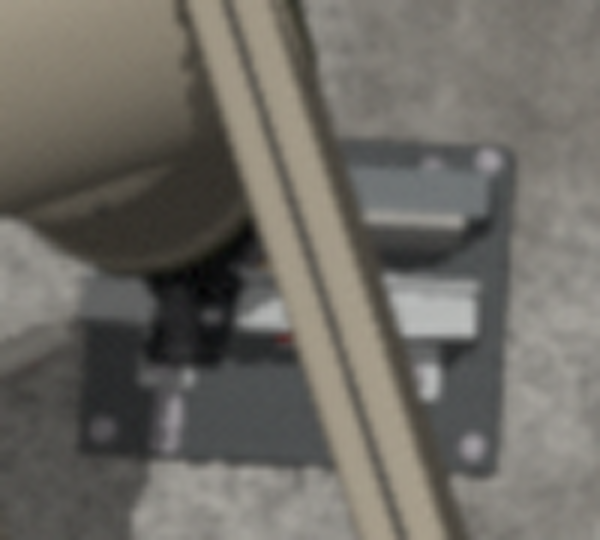

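View pics/i.png

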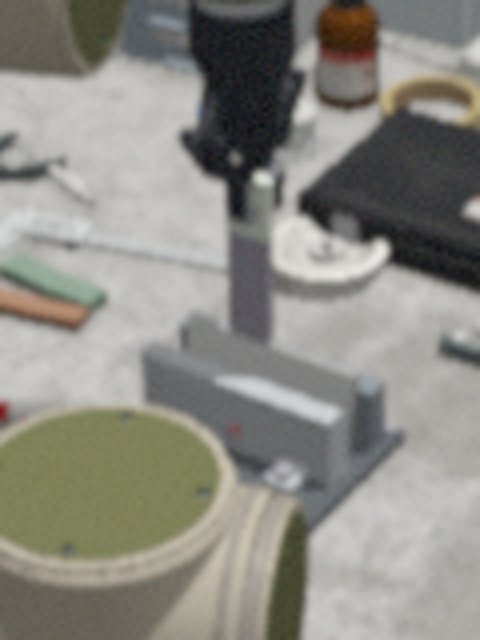

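```bash
python3 -m pendant '[[[0.4,0.2,0.2,0.1],[0,0,0.5,0],[0,0,0.6,0],[0,0,0.5,0],[0,0,0.3,0],[0,0,0.1,0],[0,0,0,0],[0,0,0,0],[0,0,0,0],[0,0,0,0]]]'; python3 - <<'E'
from h import *
plan(503.5,208,115,-4.4)
t=snapshot("scene")[:,:,::-1];cv2.imwrite("pics/j.png",cv2.resize(t[150:280,240:340],None,fx=5,fy=5,interpolation=cv2.INTER_CUBIC))
E
```

```text
time: 8.63
tool_pos: [502.9, 200.8, 153.2]
tcp_rot: [179.6, 1.8, -4.9]
ft_force: [0.1, 0.3, -0.9]
finger_gap: 8.0
8.6333 [502.9 200.8 153.2] [179.6   1.8  -4.9] gap 8.0 F [ 0.1  0.3 -0.9]
[[-0.0, -0.36, 1.0, -0.11], [-0.0, 0.0, 0.91, 0.0], [-0.0, 0.0, 0.0, 0.0], [-0.0, 0.0, 0.0, 0.0], [-0.0, 0.0, 0.0, 0.0], [-0.0, 0.0, 0.0, 0.0], [-0.0, 0.0, 0.0, 0.0], [-0.0, 0.0, 0.0, 0.0], [-0.0, 0.0, 0.0, 0.0], [-0.0, 0.0, 0.0, 0.0]] -> [503.6 208.  115. ] -4.4
```

View pics/j.png

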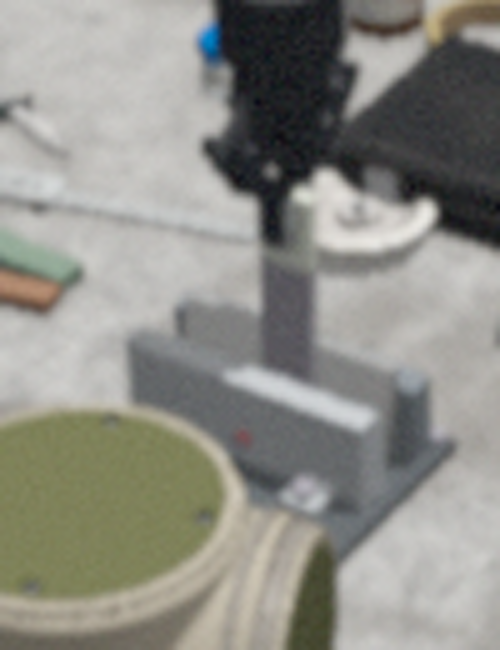

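```bash
python3 -m pendant '[[[0,-0.2,0.3,0],[0.05,-0.1,0.3,0],[0,0,0.3,0],[0,0,0.3,0],[0,0,0.25,0],[0,0,0.2,0],[0,0,0.1,0],[0,0,0.05,0],[0,0,0,0],[0,0,0,0]]]'; python3 - <<'E'
from h import *
plan(503.5,208,115,-4.4)
E
```

```text
time: 9.52
tool_pos: [503.4, 208.2, 115.1]
tcp_rot: [179.6, 1.7, -4.8]
ft_force: [-2.0, -0.1, -0.6]
finger_gap: 8.4
9.5167 [503.4 208.2 115.1] [179.6   1.7  -4.8] gap 8.4 F [-2.  -0.1 -0.6]
[[0.0, 0.01, 0.01, -0.09], [0.0, -0.0, -0.0, -0.0], [0.0, -0.0, -0.0, -0.0], [0.0, -0.0, -0.0, -0.0], [0.0, -0.0, -0.0, -0.0], [0.0, -0.0, -0.0, -0.0], [0.0, -0.0, -0.0, -0.0], [0.0, -0.0, -0.0, -0.0], [0.0, -0.0, -0.0, -0.0], [0.0, -0.0, -0.0, -0.0]] -> [503.4 208.  114.9] -4.4
```

```bash
python3 -m pendant '[[[0,0,0.15,0],[0,0,0.15,0],[0,0,0.1,0],[0,0,0,0],[0,0,0,0],[0,0,0,0],[0,0,0,0],[0,0,0,0],[0,0,0,0],[0,0,0,0]]]'; python3 - <<'E'
from h import *
plan(503.5,208,115,-4.4)
t=snapshot("top")[:,:,::-1];cv2.imwrite("pics/k.png",cv2.resize(t[195:285,210:310],None,fx=6,fy=6,interpolation=cv2.INTER_CUBIC))
t=snapshot("scene")[:,:,::-1];cv2.imwrite("pics/l.png",cv2.resize(t[150:280,240:340],None,fx=5,fy=5,interpolation=cv2.INTER_CUBIC))
E
```

```text
time: 10.35
tool_pos: [503.4, 208.4, 115.2]
tcp_rot: [179.7, 1.7, -4.8]
ft_force: [-3.4, -0.2, 1.2]
finger_gap: 8.4
10.35 [503.4 208.4 115.2] [179.7   1.7  -4.8] gap 8.4 F [-3.4 -0.2  1.2]
[[0.01, 0.02, 0.01, -0.09], [-0.0, -0.0, -0.0, 0.0], [-0.0, -0.0, -0.0, 0.0], [-0.0, -0.0, -0.0, 0.0], [-0.0, -0.0, -0.0, 0.0], [-0.0, -0.0, -0.0, 0.0], [-0.0, -0.0, -0.0, 0.0], [-0.0, -0.0, -0.0, 0.0], [-0.0, -0.0, -0.0, 0.0], [-0.0, -0.0, -0.0, 0.0]] -> [503.6 208.  115. ] -4.4
```

View pics/l.png

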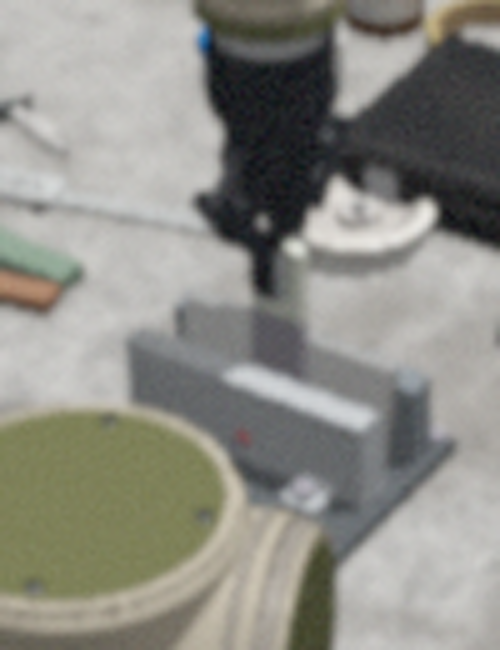

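View pics/k.png

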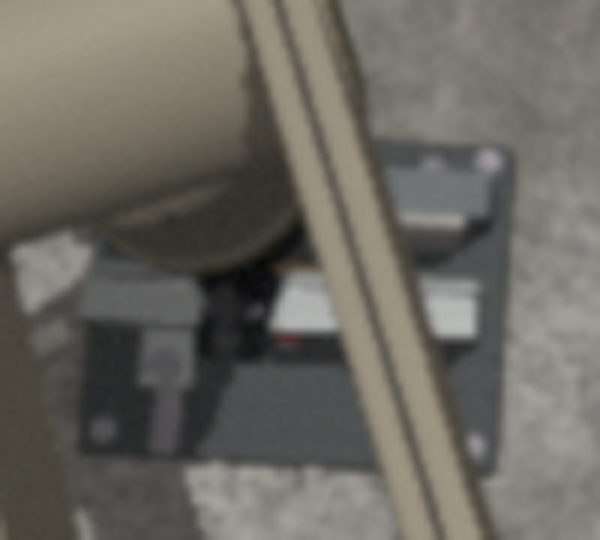

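```bash
python3 -m pendant '[[[0,0,-0.5,0],[0,0,-1,0],[0,0,-1,0],[0,0,-1,0],[0,0.3,-1,0],[0,0.8,-1,0],[0,1,-1,0],[0,1,-0.5,0],[0,1,-0.3,0],[0,1,0,0]]]'; python3 -c "
from h import *
plan(483,-235.5,262,-6.1)"
```

```text
time: 11.28
tool_pos: [502.2, 106.2, 275.1]
tcp_rot: [179.7, 1.0, -4.5]
ft_force: [0.7, 0.5, -1.0]
finger_gap: 8.4
11.2833 [502.2 106.2 275.1] [179.7   1.   -4.5] gap 8.4 F [ 0.7  0.5 -1. ]
[[0.02, 1.0, 0.66, 0.34], [0.05, 1.0, -0.0, 0.0], [0.05, 1.0, -0.0, 0.0], [0.05, 1.0, -0.0, 0.0], [0.05, 1.0, -0.0, 0.0], [0.05, 1.0, -0.0, 0.0], [0.05, 1.0, -0.0, 0.0], [0.05, 1.0, -0.0, 0.0], [0.05, 1.0, -0.0, 0.0], [0.05, 1.0, -0.0, 0.0]] -> [490.9 -93.7 261.9] -6.1
```

```bash
python3 -m pendant '[[[0,1,0.1,0.3],[0,1,0.1,0],[0.1,1,0.1,0],[0,1,0.1,0],[0.1,1,0.1,0],[0,1,0,0],[0.1,1,0,0],[0,1,0,0],[0.1,1,0,0],[0,1,0,0]]]'; python3 -c "
from h import *
plan(483,-235.5,210,-6.1)"
```

```text
time: 12.12
tool_pos: [493.5, -105.6, 279.0]
tcp_rot: [179.6, -0.3, -6.0]
ft_force: [0.5, -0.1, -0.7]
finger_gap: 8.4
12.1167 [ 493.5 -105.6  279. ] [179.6  -0.3  -6. ] gap 8.4 F [ 0.5 -0.1 -0.7]
[[0.03, 1.0, 1.0, 0.01], [0.03, 1.0, 1.0, 0.0], [0.02, 1.0, 1.0, 0.0], [0.03, 1.0, 0.45, 0.0], [0.02, 1.0, -0.0, 0.0], [0.03, 1.0, -0.0, 0.0], [0.01, 0.51, -0.0, 0.0], [-0.0, 0.0, -0.0, 0.0], [-0.0, 0.0, -0.0, 0.0], [-0.0, 0.0, -0.0, 0.0]] -> [ 483.  -235.4  210. ] -6.1
```

```bash
python3 -m pendant '[[[0,1,0,0],[0,1,0,0],[0,1,0.4,0],[0,1,0.6,0],[0,1,0.8,0],[0,0.8,0.8,0],[0,0.3,0.6,0],[0,0,0.4,0],[0,0,0.2,0],[0,0,0,0]]]'; python3 -c "
from h import *
plan(482,-235.5,170,-6.1)"
```

```text
time: 12.95
tool_pos: [483.6, -240.9, 211.6]
tcp_rot: [179.0, -1.3, -6.4]
ft_force: [0.2, 0.1, -1.3]
finger_gap: 8.0
12.95 [ 483.6 -240.9  211.6] [179.   -1.3  -6.4] gap 8.0 F [ 0.2  0.1 -1.3]
[[-0.11, -0.26, 1.0, -0.07], [-0.0, 0.0, 1.0, 0.0], [-0.0, 0.0, 0.08, 0.0], [-0.0, 0.0, 0.0, 0.0], [-0.0, 0.0, 0.0, 0.0], [-0.0, 0.0, 0.0, 0.0], [-0.0, 0.0, 0.0, 0.0], [-0.0, 0.0, 0.0, 0.0], [-0.0, 0.0, 0.0, 0.0], [-0.0, 0.0, 0.0, 0.0]] -> [ 482.  -235.5  170. ] -6.1
```

```bash
python3 -m pendant '[[[-0.25,-0.2,0.2,0],[0,0,0.6,0],[0,0,0.7,0],[0,0,0.4,0],[0,0,0.1,0],[0,0,0,0],[0,0,0,0],[0,0,0,0],[0,0,0,0],[0,0,0,0]]]'; python3 - <<'E'
from h import *
plan(478.2,-235.5,110,-6.1)
t=snapshot("scene")[:,:,::-1];cv2.imwrite("pics/m.png",cv2.resize(t[150:310,370:490],None,fx=5,fy=5,interpolation=cv2.INTER_CUBIC))
E
```

```text
time: 13.78
tool_pos: [482.7, -232.8, 172.7]
tcp_rot: [178.9, -1.7, -6.0]
ft_force: [1.0, -0.9, -0.5]
finger_gap: 8.2
13.7833 [ 482.7 -232.8  172.7] [178.9  -1.7  -6. ] gap 8.2 F [ 1.  -0.9 -0.5]
[[-0.21, 0.16, 1.0, 0.01], [0.0, -0.0, 1.0, 0.0], [0.0, -0.0, 1.0, 0.0], [0.0, -0.0, 0.14, 0.0], [0.0, -0.0, -0.0, 0.0], [0.0, -0.0, -0.0, 0.0], [0.0, -0.0, -0.0, 0.0], [0.0, -0.0, -0.0, 0.0], [0.0, -0.0, -0.0, 0.0], [0.0, -0.0, -0.0, 0.0]] -> [ 478.2 -235.5  109.9] -6.1
```

View pics/m.png

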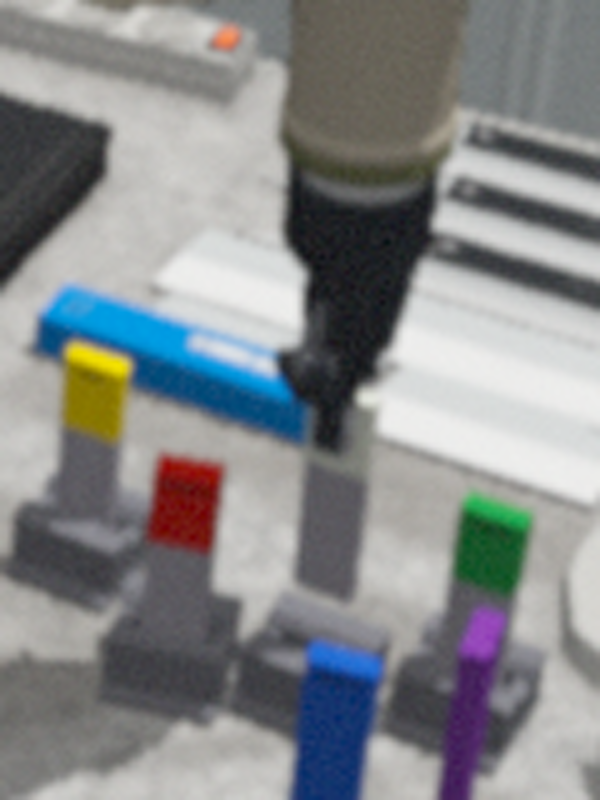

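```bash
python3 -m pendant '[[[-0.3,0.1,0.1,0],[0,0,0.3,0],[0,0,0.4,0],[0,0,0.3,0],[0,0,0.1,0],[0,0,0,0],[0,0,0,0],[0,0,0,0],[0,0,0,0],[0,0,0,0]]]'; python3 - <<'E'
from h import *
plan(478.2,-235.5,110,-6.1)
E
```

```text
time: 14.67
tool_pos: [476.4, -235.2, 145.9]
tcp_rot: [178.9, -1.7, -6.1]
ft_force: [0.5, 0.7, -1.3]
finger_gap: 8.4
14.6667 [ 476.4 -235.2  145.9] [178.9  -1.7  -6.1] gap 8.4 F [ 0.5  0.7 -1.3]
[[0.09, 0.01, 1.0, 0.0], [0.0, -0.0, 0.8, 0.0], [0.0, -0.0, -0.0, 0.0], [0.0, -0.0, -0.0, 0.0], [0.0, -0.0, -0.0, 0.0], [0.0, -0.0, -0.0, 0.0], [0.0, -0.0, -0.0, 0.0], [0.0, -0.0, -0.0, 0.0], [0.0, -0.0, -0.0, 0.0], [0.0, -0.0, -0.0, 0.0]] -> [ 478.2 -235.6  109.9] -6.1
```

```bash
python3 -m pendant '[[[0,0,0.3,0],[0,0,0.4,0],[0,0,0.4,0],[0,0,0.4,0],[0,0,0.3,0],[0,0,0.2,0],[0,0,0.1,0],[0,0,0.1,0],[0,0,0.1,0],[0,0,0,0]]]'; python3 - <<'E'
from h import *
plan(478.2,-235.5,110,-6.1)
E
```

```text
time: 15.5
tool_pos: [478.9, -237.6, 110.9]
tcp_rot: [178.8, -1.7, -6.0]
ft_force: [-3.6, 1.9, -1.7]
finger_gap: 8.3
15.5 [ 478.9 -237.6  110.9] [178.8  -1.7  -6. ] gap 8.3 F [-3.6  1.9 -1.7]
[[-0.05, -0.1, 0.04, 0.03], [0.0, -0.0, 0.0, -0.0], [0.0, -0.0, 0.0, -0.0], [0.0, -0.0, 0.0, -0.0], [0.0, -0.0, 0.0, -0.0], [0.0, -0.0, 0.0, -0.0], [0.0, -0.0, 0.0, -0.0], [0.0, -0.0, 0.0, -0.0], [0.0, -0.0, 0.0, -0.0], [0.0, -0.0, 0.0, -0.0]] -> [ 478.1 -235.5  110.1] -6.1
```

```bash
python3 -m pendant '[[[0,0,0,0],[0,0,0,0],[0,0,0,0],[0,0,-0.5,0],[0,0,-1,0],[0,0,-1,0],[0,0,-1,0],[0.5,-1,0,0],[0.5,-1,0,0],[0.5,-1,0,0]]]' 0; python3 - <<'E'
from h import *
plan(530,-79,170,-4)
E
```

```text
time: 16.33
tool_pos: [513.4, -181.3, 185.1]
tcp_rot: [178.7, -1.9, -6.3]
ft_force: [1.1, -0.2, -0.1]
finger_gap: 43.0
16.3333 [ 513.4 -181.3  185.1] [178.7  -1.9  -6.3] gap 43.0 F [ 1.1 -0.2 -0.1]
[[0.05, -1.0, 0.75, -0.51], [0.09, -1.0, 0.0, 0.0], [0.09, -1.0, 0.0, 0.0], [0.09, -1.0, 0.0, 0.0], [0.09, -1.0, 0.0, 0.0], [0.02, -0.16, 0.0, 0.0], [0.0, -0.0, 0.0, 0.0], [0.0, -0.0, 0.0, 0.0], [0.0, -0.0, 0.0, 0.0], [0.0, -0.0, 0.0, 0.0]] -> [530.  -79.1 170.1] -4.0
```

```bash
python3 -m pendant '[[[0,-1,0,-0.5],[0.1,-1,0.1,0],[0.1,-1,0.1,0],[0.1,-1,0.1,0],[0.1,-0.6,0.1,0],[0,0,0.2,0],[0,0,0,0],[0,0,0,0],[0,0,0,0],[0,0,0,0]]]'; python3 - <<'E'
from h import *
plan(529.3,-79,110,-4)
t=snapshot("scene")[:,:,::-1];cv2.imwrite("pics/n.png",cv2.resize(t[150:310,370:490],None,fx=5,fy=5,interpolation=cv2.INTER_CUBIC))
E
```

```text
time: 17.17
tool_pos: [534.5, -84.9, 177.3]
tcp_rot: [178.6, -2.4, -3.8]
ft_force: [-0.1, -0.4, -0.1]
finger_gap: 42.8
17.1667 [534.5 -84.9 177.3] [178.6  -2.4  -3.8] gap 42.8 F [-0.1 -0.4 -0.1]
[[-0.28, -0.28, 1.0, 0.05], [-0.0, 0.0, 1.0, 0.0], [-0.0, 0.0, 1.0, 0.0], [-0.0, 0.0, 0.37, 0.0], [-0.0, 0.0, -0.0, 0.0], [-0.0, 0.0, -0.0, 0.0], [-0.0, 0.0, -0.0, 0.0], [-0.0, 0.0, -0.0, 0.0], [-0.0, 0.0, -0.0, 0.0], [-0.0, 0.0, -0.0, 0.0]] -> [529.3 -79.  109.9] -4.0
```

View pics/n.png

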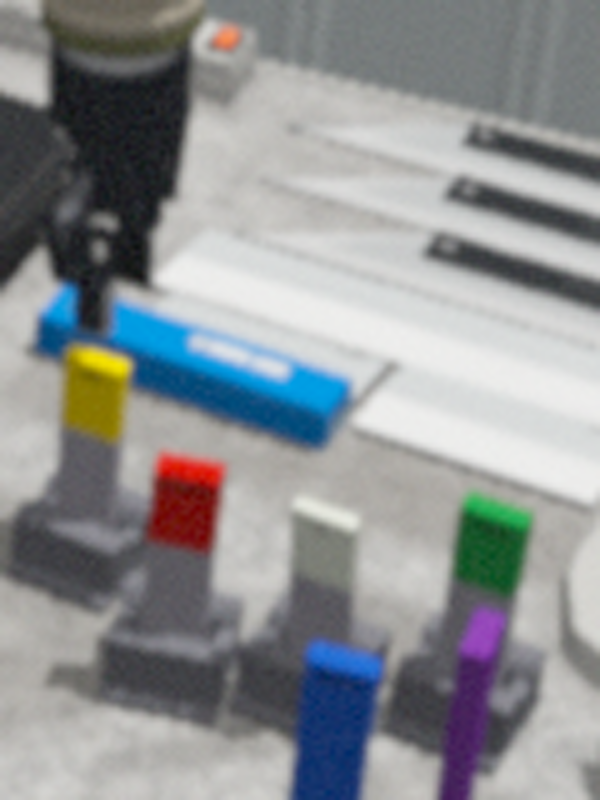

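```bash
python3 -m pendant '[[[-0.4,-0.35,0,0],[0,0,0.6,0],[0,0,1,0],[0,0,0.9,0],[0,0,0.5,0],[0,0,0.2,0],[0,0,0,0],[0,0,0,0],[0,0,0,0],[0,0,0,0]]]'; python3 - <<'E'
from h import *
plan(529.3,-79,111,-4)
E
```

```text
time: 18.05
tool_pos: [528.3, -80.4, 110.1]
tcp_rot: [178.5, -2.5, -4.0]
ft_force: [0.9, 0.5, -0.1]
finger_gap: 42.6
18.05 [528.3 -80.4 110.1] [178.5  -2.5  -4. ] gap 42.6 F [ 0.9  0.5 -0.1]
[[0.04, -0.07, -0.05, 0.01], [0.0, -0.0, 0.0, -0.0], [0.0, -0.0, 0.0, -0.0], [0.0, -0.0, 0.0, -0.0], [0.0, -0.0, 0.0, -0.0], [0.0, -0.0, 0.0, -0.0], [0.0, -0.0, 0.0, -0.0], [0.0, -0.0, 0.0, -0.0], [0.0, -0.0, 0.0, -0.0], [0.0, -0.0, 0.0, -0.0]] -> [529.2 -79.1 111.1] -4.0
```

```bash
python3 -m pendant '[[[0,0,0,0],[0,0,0,0],[0,0,0,0],[0,0,0,0],[0,0,0,0],[0,0,0,0],[0,0,0,0],[0,0,-0.4,0],[0,0,-0.8,0],[0,0,-1,0]]]' -1 60; python3 - <<'E'
from h import *
plan(500,207.5,190,-4.4)
E
```

```text
time: 18.88
tool_pos: [522.3, -78.3, 152.5]
tcp_rot: [178.6, -1.9, -4.0]
ft_force: [-0.1, 0.1, -1.5]
finger_gap: 11.3
18.8833 [522.3 -78.3 152.5] [178.6  -1.9  -4. ] gap 11.3 F [-0.1  0.1 -1.5]
[[-0.15, -1.0, -1.0, 0.09], [-0.16, -1.0, -0.88, -0.0], [-0.16, -1.0, 0.0, -0.0], [-0.15, -1.0, 0.0, -0.0], [-0.16, -1.0, 0.0, -0.0], [-0.15, -1.0, 0.0, -0.0], [-0.16, -1.0, 0.0, -0.0], [-0.15, -1.0, 0.0, -0.0], [-0.16, -1.0, 0.0, -0.0], [-0.15, -1.0, 0.0, -0.0]] -> [506.5 123.5 190.1] -4.4
```

```bash
python3 -m pendant '[[[0,-0.6,-1,0],[0,-1,-1,0],[-0.2,-1,-0.6,0],[-0.2,-1,-0.2,0],[-0.2,-1,0,0],[-0.2,-1,0,0],[-0.1,-1,0,0],[-0.1,-1,0,0],[-0.1,-1,0,0],[-0.1,-1,0,0]]]'; python3 - <<'E'
from h import *
plan(500,207.5,205,-4.4)
E
```

```text
time: 19.72
tool_pos: [515.2, 120.9, 219.9]
tcp_rot: [178.6, -3.1, -4.4]
ft_force: [-0.1, -0.2, -2.6]
finger_gap: 11.5
19.7167 [515.2 120.9 219.9] [178.6  -3.1  -4.4] gap 11.5 F [-0.1 -0.2 -2.6]
[[-0.26, -1.0, 0.75, 0.01], [-0.25, -1.0, -0.0, -0.0], [-0.26, -1.0, -0.0, -0.0], [-0.25, -1.0, -0.0, -0.0], [-0.07, -0.26, -0.0, -0.0], [0.0, 0.0, -0.0, -0.0], [0.0, 0.0, -0.0, -0.0], [0.0, 0.0, -0.0, -0.0], [0.0, 0.0, -0.0, -0.0], [0.0, 0.0, -0.0, -0.0]] -> [500.  207.5 204.9] -4.4
```

```bash
python3 -m pendant '[[[-0.6,-0.5,0,0],[-0.5,-0.5,0,0],[-0.2,-0.5,0,0],[-0.1,-0.5,0,0],[0,-0.5,0,0],[0,-0.5,0,0],[0,-0.5,0,0],[0,-0.4,0,0],[0,-0.2,0,0],[0,0,0,0]]]'; python3 - <<'E'
from h import *
plan(494,207.5,195,-4.4)
print(sense()["joint_pos"].round(2))
E
```

```text
time: 20.55
tool_pos: [495.0, 215.8, 220.0]
tcp_rot: [178.8, -3.4, -4.2]
ft_force: [-0.2, 0.4, -2.1]
finger_gap: 11.1
20.55 [495.  215.8 220. ] [178.8  -3.4  -4.2] gap 11.1 F [-0.2  0.4 -2.1]
[[-0.02, 0.42, 1.0, 0.05], [-0.0, -0.0, 0.25, -0.0], [-0.0, -0.0, 0.0, -0.0], [-0.0, -0.0, 0.0, -0.0], [-0.0, -0.0, 0.0, -0.0], [-0.0, -0.0, 0.0, -0.0], [-0.0, -0.0, 0.0, -0.0], [-0.0, -0.0, 0.0, -0.0], [-0.0, -0.0, 0.0, -0.0], [-0.0, -0.0, 0.0, -0.0]] -> [494.  207.5 195. ] -4.4
[19.77 -3.91 98.13 -2.46 83.16 24.23]
```

```bash
python3 -m pendant '[[[-1,0,0,0],[-1,0,0,0],[-1,0,0,0],[0.1,0.2,0,0],[0.5,0.2,0,0],[0.5,0,0,0],[0.5,0,0,0],[0.5,0,0,0],[0.5,0,0,0],[0.4,0,0,0]]]'; python3 - <<'E'
from h import *
plan(494,207.5,195,-4.4)
print(sense()["joint_pos"].round(2))
E
```

```text
time: 21.38
tool_pos: [502.0, 204.3, 219.7]
tcp_rot: [178.7, -3.5, -4.4]
ft_force: [0.2, 0.9, -1.4]
finger_gap: 11.5
21.3833 [502.  204.3 219.7] [178.7  -3.5  -4.4] gap 11.5 F [ 0.2  0.9 -1.4]
[[-0.41, -0.13, 1.0, 0.01], [-0.0, 0.0, 0.24, -0.0], [-0.0, 0.0, -0.0, -0.0], [-0.0, 0.0, -0.0, -0.0], [-0.0, 0.0, -0.0, -0.0], [-0.0, 0.0, -0.0, -0.0], [-0.0, 0.0, -0.0, -0.0], [-0.0, 0.0, -0.0, -0.0], [-0.0, 0.0, -0.0, -0.0], [-0.0, 0.0, -0.0, -0.0]] -> [494.1 207.5 194.9] -4.4
[18.42 -3.67 97.95 -2.54 83.02 23.08]
```

```bash
python3 -m pendant '[[[-0.6,-0.15,0,0],[0,0,0.4,0],[0,0,0.6,0],[0,0,0.6,0],[0,0,0.3,0],[0,0,0.1,0],[0,0,0,0],[0,0,0,0],[0,0,0,0],[0,0,0,0]]]'; python3 - <<'E'
from h import *
plan(493,207.5,160,-4.4)
t=snapshot("scene")[:,:,::-1];cv2.imwrite("pics/o.png",cv2.resize(t[150:280,240:340],None,fx=5,fy=5,interpolation=cv2.INTER_CUBIC))
E
```

```text
time: 22.22
tool_pos: [496.3, 205.0, 172.1]
tcp_rot: [178.6, -3.3, -4.6]
ft_force: [-0.4, -0.3, -1.8]
finger_gap: 11.2
22.2167 [496.3 205.  172.1] [178.6  -3.3  -4.6] gap 11.2 F [-0.4 -0.3 -1.8]
[[-0.18, -0.11, 0.6, -0.03], [0.0, -0.0, 0.0, -0.0], [0.0, -0.0, 0.0, -0.0], [0.0, -0.0, 0.0, -0.0], [0.0, -0.0, 0.0, -0.0], [0.0, -0.0, 0.0, -0.0], [0.0, -0.0, 0.0, -0.0], [0.0, -0.0, 0.0, -0.0], [0.0, -0.0, 0.0, -0.0], [0.0, -0.0, 0.0, -0.0]] -> [492.9 207.5 160.1] -4.4
```

View pics/o.png

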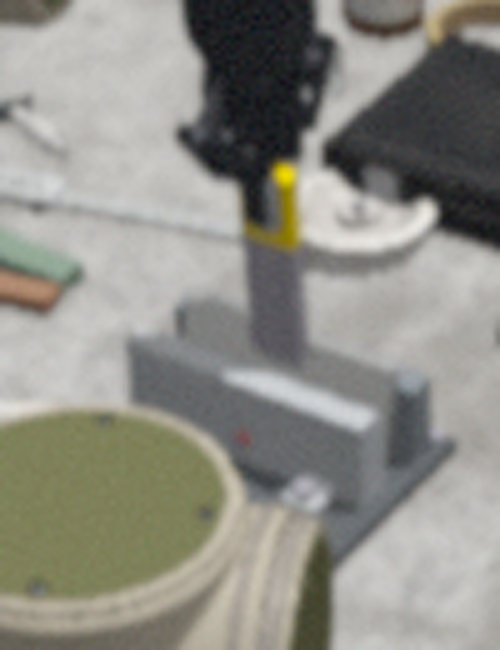

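```bash
python3 -m pendant '[[[-0.15,-0.1,0.2,0],[-0.03,0,0.3,0],[-0.02,0,0.3,0],[-0.02,0,0.3,0],[-0.02,0,0.3,0],[-0.02,0,0.3,0],[0,0,0.1,0],[0,0,0,0],[0,0,0,0],[0,0,0,0]]]'; python3 - <<'E'
from h import *
plan(493,207.5,115,-4.4)
E
```

```text
time: 23.1
tool_pos: [494.2, 207.1, 133.5]
tcp_rot: [178.7, -3.5, -4.5]
ft_force: [-0.5, 0.8, -1.4]
finger_gap: 11.1
23.1 [494.2 207.1 133.5] [178.7  -3.5  -4.5] gap 11.1 F [-0.5  0.8 -1.4]
[[-0.06, -0.01, 0.92, -0.03], [-0.0, -0.0, 0.0, -0.0], [-0.0, -0.0, 0.0, -0.0], [-0.0, -0.0, 0.0, -0.0], [-0.0, -0.0, 0.0, -0.0], [-0.0, -0.0, 0.0, -0.0], [-0.0, -0.0, 0.0, -0.0], [-0.0, -0.0, 0.0, -0.0], [-0.0, -0.0, 0.0, -0.0], [-0.0, -0.0, 0.0, -0.0]] -> [493.  207.4 115.1] -4.4
```

```bash
python3 -m pendant '[[[-0.02,0,0.3,0],[-0.02,0,0.3,0],[-0.02,0,0.25,0],[-0.02,0,0.2,0],[-0.02,0,0.2,0],[0,0,0.15,0],[0,0,0.15,0],[0,0,0.1,0],[0,0,0.1,0],[0,0,0,0]]]'; python3 - <<'E'
from h import *
plan(493,207.5,114,-4.4)
E
```

```text
time: 23.93
tool_pos: [494.5, 207.5, 116.0]
tcp_rot: [178.7, -3.6, -4.5]
ft_force: [-1.9, -1.6, -4.7]
finger_gap: 11.3
23.9333 [494.5 207.5 116. ] [178.7  -3.6  -4.5] gap 11.3 F [-1.9 -1.6 -4.7]
[[-0.08, 0.01, 0.1, -0.02], [0.0, -0.0, 0.0, 0.0], [0.0, -0.0, 0.0, 0.0], [0.0, -0.0, 0.0, 0.0], [0.0, -0.0, 0.0, 0.0], [0.0, -0.0, 0.0, 0.0], [0.0, -0.0, 0.0, 0.0], [0.0, -0.0, 0.0, 0.0], [0.0, -0.0, 0.0, 0.0], [0.0, -0.0, 0.0, 0.0]] -> [492.9 207.5 114. ] -4.4
```

```bash
python3 -m pendant '[[[0,0,0.2,0],[0,0,0.2,0],[0,0,0.2,0],[0,0,0.2,0],[0,0,0.2,0],[0,0,0.2,0],[0,0,0.2,0],[0,0,0.2,0],[0,0,0.2,0],[0,0,0.2,0]]]'; python3 - <<'E'
from h import *
plan(493,207.5,114,-4.4)
t=snapshot("scene")[:,:,::-1];cv2.imwrite("pics/p.png",cv2.resize(t[150:280,240:340],None,fx=5,fy=5,interpolation=cv2.INTER_CUBIC))
t=snapshot("top")[:,:,::-1];cv2.imwrite("pics/q.png",cv2.resize(t[195:285,210:310],None,fx=6,fy=6,interpolation=cv2.INTER_CUBIC))
E
```

```text
time: 24.77
tool_pos: [497.1, 208.4, 115.8]
tcp_rot: [178.7, -3.6, -4.4]
ft_force: [-20.9, -5.3, 40.0]
finger_gap: 11.7
24.7667 [497.1 208.4 115.8] [178.7  -3.6  -4.4] gap 11.7 F [-20.9  -5.3  40. ]
[[-0.2, 0.06, 0.09, 0.0], [-0.0, 0.0, 0.0, 0.0], [-0.0, 0.0, 0.0, 0.0], [-0.0, 0.0, 0.0, 0.0], [-0.0, 0.0, 0.0, 0.0], [-0.0, 0.0, 0.0, 0.0], [-0.0, 0.0, 0.0, 0.0], [-0.0, 0.0, 0.0, 0.0], [-0.0, 0.0, 0.0, 0.0], [-0.0, 0.0, 0.0, 0.0]] -> [493.1 207.5 114. ] -4.4
```

View pics/p.png

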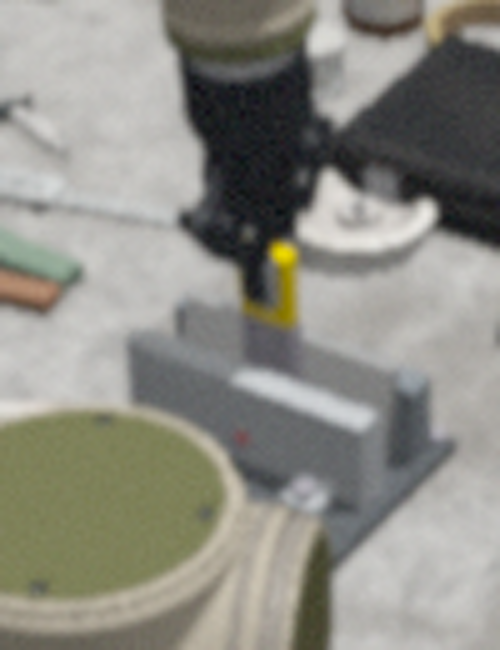

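View pics/q.png

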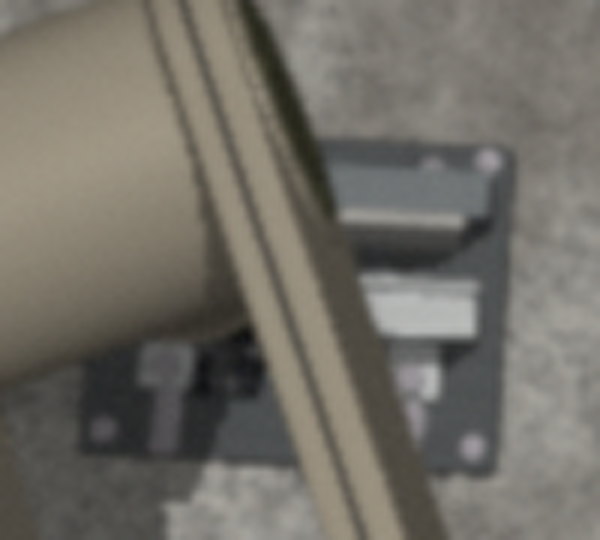

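```bash
python3 - <<'E'
from h import *
for n in "jlop":
    i=cv2.imread(f"pics/{n}.png").astype(float)[400:470,200:290];w=np.clip(i[...,2]-i[...,:2].max(2)-15,0,None)
    ys,xs=np.mgrid[400:470,200:290];print(n,w.sum().round(),(w*xs).sum()/w.sum(),(w*ys).sum()/w.sum())
a=proj("scene",[455,211,40]);b=proj("scene",[452,211.2,40]);print((b-a)*5, (a-[240,150])*5)
E
```

```text
j 1392.0 243.08620689655172 436.3728448275862
l 1399.0 243.41958541815583 436.39814152966403
o 1514.0 243.5997357992074 436.87120211360633
p 1248.0 241.5801282051282 437.15625
[-2.87032543  2.65074968] [232.15632677 431.77891432]
```

```bash
python3 -m pendant '[[[0,0,-0.1,0],[0,0,0,0],[0,0,0,0],[0,0,0,0],[0,0,0,0],[0,0,0,0],[0,0,0,0],[0,0,0,0],[0,0,0,0],[0,0,0,0]]]' 0; python3 - <<'E'
from h import *
plan(493,207.5,114,-4.4)
acc=0
for k in range(3): acc=acc+snapshot("scene")[:,:,::-1].astype(float)
t=(acc/3).astype(np.uint8);c=cv2.resize(t[150:280,240:340],None,fx=5,fy=5,interpolation=cv2.INTER_CUBIC);cv2.imwrite("pics/r.png",c)
for n in "jlopr":
    i=cv2.imread(f"pics/{n}.png").astype(float)[400:470,200:290];w=np.clip(i[...,2]-i[...,:2].max(2)-15,0,None)
    ys,xs=np.mgrid[400:470,200:290];print(n,w.sum().round(),(w*xs).sum()/w.sum(),(w*ys).sum()/w.sum())
t=snapshot("top")[:,:,::-1];cv2.imwrite("pics/s.png",cv2.resize(t[195:285,210:310],None,fx=6,fy=6,interpolation=cv2.INTER_CUBIC))
E
```

```text
time: 25.7
tool_pos: [497.7, 208.2, 116.6]
tcp_rot: [178.7, -3.7, -4.4]
ft_force: [0.2, 0.6, 0.2]
finger_gap: 42.7
25.7 [497.7 208.2 116.6] [178.7  -3.7  -4.4] gap 42.7 F [0.2 0.6 0.2]
[[-0.23, 0.05, 0.13, -0.0], [-0.0, 0.0, -0.0, -0.0], [-0.0, 0.0, -0.0, -0.0], [-0.0, 0.0, -0.0, -0.0], [-0.0, 0.0, -0.0, -0.0], [-0.0, 0.0, -0.0, -0.0], [-0.0, 0.0, -0.0, -0.0], [-0.0, 0.0, -0.0, -0.0], [-0.0, 0.0, -0.0, -0.0], [-0.0, 0.0, -0.0, -0.0]] -> [493.1 207.5 114. ] -4.4
j 1392.0 243.08620689655172 436.3728448275862
l 1399.0 243.41958541815583 436.39814152966403
o 1514.0 243.5997357992074 436.87120211360633
p 1248.0 241.5801282051282 437.15625
r 1158.0 243.96459412780655 437.6442141623489
```

View pics/r.png

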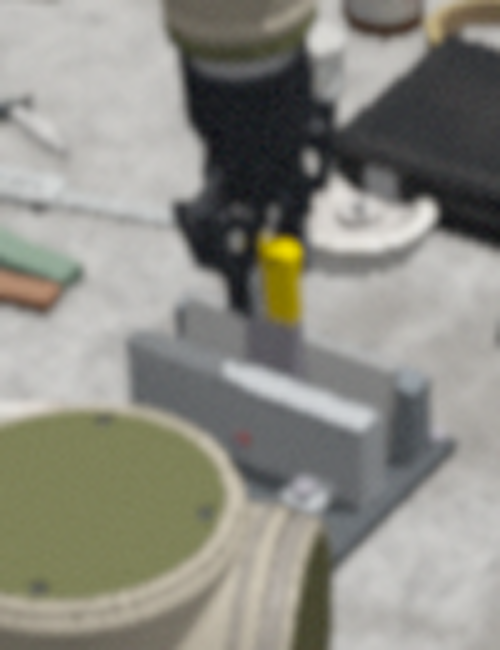

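View pics/s.png

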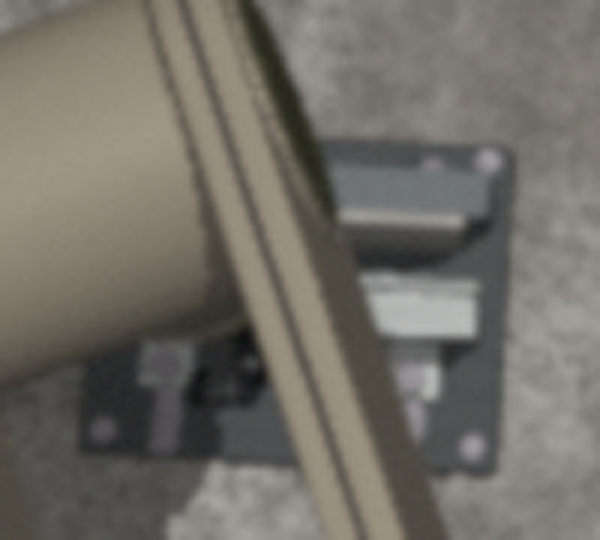

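Leaf 2 reached the plate: z stopped at 115.8 under 40 N. After release the pad's red pin is back at its rest pixel (244,437 in the crop) and the yellow leaf leans loose. So leaf 2 does not bind, and it goes back to its shoe.

```bash
python3 -m pendant '[[[0,0,0,0],[0,0,0,0],[0,0,0,0],[0,0,0,0],[0,0,0,0],[0,0,0,0],[0,0,0,0],[0,0,-0.3,0],[0,0,-0.6,0],[0,0,-1,0]]]' -1 60; python3 - <<'E'
from h import *
plan(526,-79,215,-4)
E
```

```text
time: 26.73
tool_pos: [491.1, 208.2, 151.8]
tcp_rot: [178.5, -3.1, -4.4]
ft_force: [3.0, -0.4, -3.4]
finger_gap: 11.1
26.7333 [491.1 208.2 151.8] [178.5  -3.1  -4.4] gap 11.1 F [ 3.  -0.4 -3.4]
[[0.2, 1.0, -1.0, -0.09], [0.19, 1.0, -1.0, 0.0], [0.19, 1.0, -1.0, 0.0], [0.19, 1.0, -0.16, 0.0], [0.19, 1.0, -0.0, 0.0], [0.19, 1.0, -0.0, 0.0], [0.19, 1.0, -0.0, 0.0], [0.19, 1.0, -0.0, 0.0], [0.2, 1.0, -0.0, 0.0], [0.19, 1.0, -0.0, 0.0]] -> [515.4   6.  215. ] -4.0
```

```bash
python3 -m pendant '[[[0.06,0,-1,0],[0.06,0,-1,0],[0.1,0.5,-0.8,0],[0.2,1,-0.3,0],[0.2,1,0,0],[0.2,1,0,0],[0.2,1,0,0],[0.2,1,0,0],[0.2,1,0,0],[0.2,1,0,0]]]'; python3 - <<'E'
from h import *
plan(525,-79,205,-4)
E
```

```text
time: 27.57
tool_pos: [511.1, 57.3, 239.3]
tcp_rot: [178.8, -4.0, -4.0]
ft_force: [0.7, 0.2, -2.4]
finger_gap: 10.8
27.5667 [511.1  57.3 239.3] [178.8  -4.   -4. ] gap 10.8 F [ 0.7  0.2 -2.4]
[[0.17, 1.0, 1.0, -0.0], [0.17, 1.0, 0.71, -0.0], [0.17, 1.0, 0.0, -0.0], [0.18, 1.0, 0.0, -0.0], [0.17, 1.0, 0.0, -0.0], [0.18, 1.0, 0.0, -0.0], [0.13, 0.75, 0.0, -0.0], [0.0, 0.0, 0.0, -0.0], [0.0, 0.0, 0.0, -0.0], [0.0, 0.0, 0.0, -0.0]] -> [525.  -79.  205.1] -4.0
```

```bash
python3 - <<'E'
from h import *
t=cv2.imread("pics/top0.png");g=t.mean(2)
# column profiles through left part of shoe (not hidden by leaf)
for nm,c in (("yellow",(355,357,360)),("white",(414,417,421)),("green",(442,446,450))):
  for cc in c: print(nm,cc,g[205:262,cc].round().astype(int))
E
```

```text
yellow 355 [138 133 135 136 136 135 132 112 103 102 101 104 100  81  65  75 107 116
 117 103  69  49  46  52  55  53  55  60  65  48  48  53  55  80 108 113
 111 110 113 116 120 117 118 127 133 134 132 134 134 138 137 130 124 120
 120 123 122]
yellow 357 [127 134 139 139 133 131 123 110 115 118 119 117 114  96  73  65  78  85
  76  58  51  46  46  51  55  58  56  55  51  43  47  53  55  77 107 114
 113 114 118 120 118 114 116 126 129 129 129 129 133 140 140 133 128 122
 120 118 114]
yellow 360 [130 131 136 134 132 138 126 105 111 119 119 119 119 114  80  55  47  44
  45  47  45  43  49  52  54  56  56  54  51  40  44  53  56  74 107 116
 113 113 117 120 118 113 116 128 132 134 134 134 131 133 131 125 120 114
 110 113 110]
white 414 [124 126 122 122 121 122 125 123 123 124 123 116 118 117 117 117 123 129
 126 126 129 125 117 103 105 106 105 107 107 109 103  75  77 107 118 116
 104  70  58  66  74  73  61  55  67  79  57  51  58  83 121 126 118 116
 117 117 116]
white 417 [124 123 123 122 118 118 122 121 122 118 115 118 116 114 115 117 119 123
 117 118 120 121 112 102 114 121 122 122 1
[... 389 characters left out ...]
25 125 130 130 130 138 140 133 129 119 107  96  76  65
  65  66  65  56  73 102 105 102  87  61  48  68 127 190 201 179 106  50
  40  39  49  52  64 100 128 136 142 144 140 134 132 132 130 127 123 118
 118 121 119]
green 446 [144 143 145 150 146 136 137 136 134 132 134 140 138 132 119 115 119 120
 121 123 114  78  60  48  48  48  46  45  46  42  44  49  50  52  53  50
  50  41  48  53  74 111 122 123 127 128 132 133 137 135 130 129 131 134
 131 130 128]
green 450 [129 127 136 141 138 135 135 139 139 135 133 134 143 144 133 113 116 121
 121 118 109  75  58  47  43  46  42  44  44  44  44  45  50  50  51  52
  50  39  44  50  56  85 113 119 118 122 127 130 127 129 141 144 145 141
 134 124 114]
```

```bash
python3 -m pendant '[[[0.2,1,0.2,0],[0.2,1,0.2,0],[0.2,1,0.2,0],[0.1,1,0.2,0],[0.1,1,0.2,0],[0,0.8,0.2,0],[0,0.4,0,0],[0,0.1,0,0],[0,0,0,0],[0,0,0,0]]]'; python3 - <<'E'
from h import *
plan(522,-79,165,-4)
t=snapshot("scene")[:,:,::-1];cv2.imwrite("pics/u.png",cv2.resize(t[150:310,360:460],None,fx=5,fy=5,interpolation=cv2.INTER_CUBIC))
E
```

```text
time: 28.4
tool_pos: [520.4, -79.8, 229.1]
tcp_rot: [178.7, -4.5, -4.3]
ft_force: [-0.2, 0.2, -2.2]
finger_gap: 11.2
28.4 [520.4 -79.8 229.1] [178.7  -4.5  -4.3] gap 11.2 F [-0.2  0.2 -2.2]
[[0.08, -0.04, 1.0, -0.06], [-0.0, -0.0, 1.0, -0.0], [-0.0, -0.0, 1.0, -0.0], [-0.0, -0.0, 0.2, -0.0], [-0.0, -0.0, 0.0, -0.0], [-0.0, -0.0, 0.0, -0.0], [-0.0, -0.0, 0.0, -0.0], [-0.0, -0.0, 0.0, -0.0], [-0.0, -0.0, 0.0, -0.0], [-0.0, -0.0, 0.0, -0.0]] -> [522.  -79.1 165.1] -4.0
```

View pics/u.png

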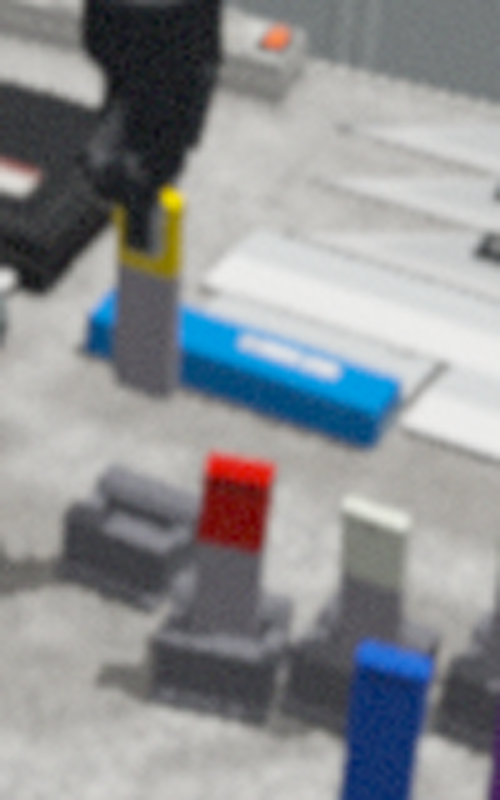

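```bash
python3 - <<'E'
from h import *
t=snapshot("top")[:,:,::-1];cv2.imwrite("pics/raw_top.png",t);cv2.imwrite("pics/v.png",cv2.resize(t[195:255,335:435],None,fx=7,fy=7,interpolation=cv2.INTER_CUBIC))
E
```

```text
(no output)
```

View pics/v.png

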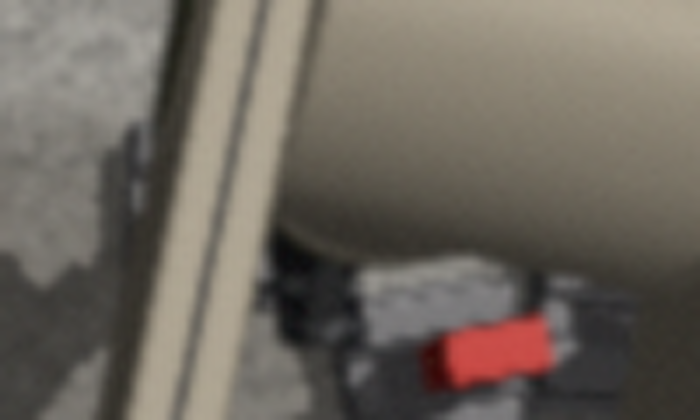

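```bash
python3 - <<'E'
from h import *
o,d=ray("top",(320,240));print("cam",o.round(0))
for n,c,b,f,lx in(("y",360,211.6,237.8,(529.3,-78.7)),("w",421,227.3,255,(480.5,-234.9)),("g",450,219.8,245.8,(502,-314.9))):
    B=onz("top",(c,b),43);F=onz("top",(c,f),43);F0=onz("top",(c,f),0);print(n,B.round(1),F.round(1),F0.round(1),(B[0]-F[0]).round(1))
    # slot centre at leaf y with yaw -4/-6
    for yaw in(-4,-6): 
        a=np.radians(yaw);u=np.array([np.cos(a),np.sin(a)]);m=B[:2]-36*u
        # move along shoe y to leaf y
        v=np.array([-u[1],u[0]]);k=(lx[1]-m[1])/v[1];print(yaw,(m+k*v).round(1))
E
```

```text
cam [ 387.   69. 1199.]
y [561.1 -63.5  43. ] [490.6 -61.2  43. ] [494.4 -66.    0. ] 70.5
-4 [523.9 -78.7]
-6 [523.3 -78.7]
w [ 514.9 -225.8   43. ] [ 440.7 -222.4   43. ] [ 442.7 -233.3    0. ] 74.2
-4 [ 478.2 -234.9]
-6 [ 477.8 -234.9]
g [ 533.4 -305.1   43. ] [ 463.4 -301.4   43. ] [ 466.2 -315.2    0. ] 70.0
-4 [ 496.6 -314.9]
-6 [ 496.2 -314.9]
```

```bash
python3 -m pendant '[[[-0.3,0,0.3,0],[-0.08,0,1,0],[-0.08,0,1,0],[-0.06,0,0.8,0],[-0.03,0,0.4,0],[-0.01,0,0.1,0],[0,0,0,0],[0,0,0,0],[0,0,0,0],[0,0,0,0]]]'; python3 - <<'E'
from h import *
plan(517.5,-79,150,-4)
t=snapshot("scene")[:,:,::-1];cv2.imwrite("pics/w.png",cv2.resize(t[180:310,360:460],None,fx=6,fy=6,interpolation=cv2.INTER_CUBIC))
E
```

```text
time: 29.33
tool_pos: [514.6, -75.2, 155.5]
tcp_rot: [178.8, -4.7, -3.8]
ft_force: [0.4, 0.2, -2.2]
finger_gap: 11.1
29.3333 [514.6 -75.2 155.5] [178.8  -4.7  -3.8] gap 11.1 F [ 0.4  0.2 -2.2]
[[0.16, 0.18, 0.28, 0.05], [-0.0, -0.0, -0.0, -0.0], [-0.0, -0.0, -0.0, -0.0], [-0.0, -0.0, -0.0, -0.0], [-0.0, -0.0, -0.0, -0.0], [-0.0, -0.0, -0.0, -0.0], [-0.0, -0.0, -0.0, -0.0], [-0.0, -0.0, -0.0, -0.0], [-0.0, -0.0, -0.0, -0.0], [-0.0, -0.0, -0.0, -0.0]] -> [517.6 -79.  149.9] -4.0
```

View pics/w.png

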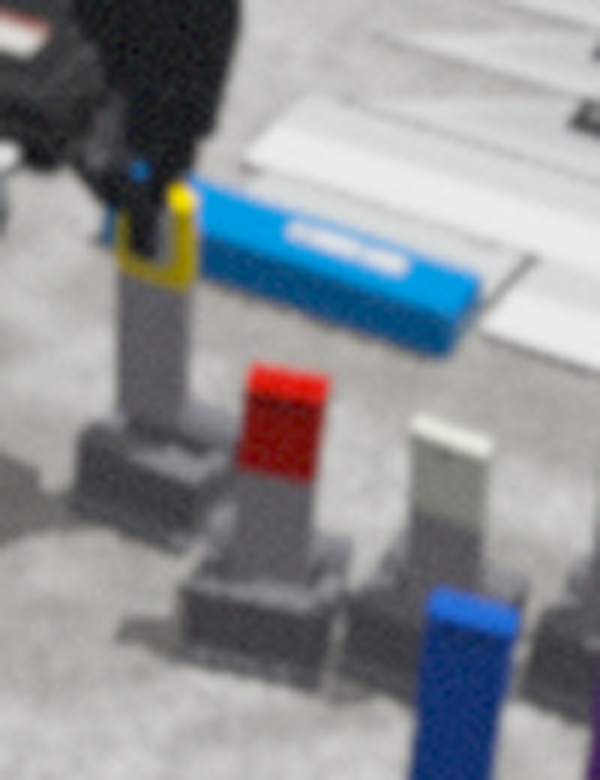

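```bash
python3 -m pendant '[[[0.08,0.2,0.2,0],[0,0,0.3,0],[0,0,0.2,0],[0,0,0.1,0],[0,0,0,0],[0,0,0,0],[0,0,0,0],[0,0,0,0],[0,0,0,0],[0,0,0,0]]]'; python3 - <<'E'
from h import *
plan(518.5,-79,110,-4)
E
```

```text
time: 30.22
tool_pos: [518.8, -80.9, 140.0]
tcp_rot: [178.7, -4.9, -3.8]
ft_force: [0.0, 0.2, -1.4]
finger_gap: 11.0
30.2167 [518.8 -80.9 140. ] [178.7  -4.9  -3.8] gap 11.0 F [ 0.   0.2 -1.4]
[[-0.02, -0.1, 1.0, 0.04], [-0.0, 0.0, 0.5, -0.0], [-0.0, 0.0, -0.0, -0.0], [-0.0, 0.0, -0.0, -0.0], [-0.0, 0.0, -0.0, -0.0], [-0.0, 0.0, -0.0, -0.0], [-0.0, 0.0, -0.0, -0.0], [-0.0, 0.0, -0.0, -0.0], [-0.0, 0.0, -0.0, -0.0], [-0.0, 0.0, -0.0, -0.0]] -> [518.6 -78.9 110. ] -4.0
```

```bash
python3 -m pendant '[[[-0.06,0,0.2,0],[-0.03,0,0.3,0],[-0.03,0,0.3,0],[-0.03,0,0.3,0],[-0.02,0,0.25,0],[0,0,0.2,0],[0,0,0.1,0],[0,0,0.1,0],[0,0,0,0],[0,0,0,0]]]'; python3 - <<'E'
from h import *
plan(518.5,-79,110,-4)
E
```

```text
time: 31.05
tool_pos: [521.5, -82.5, 112.7]
tcp_rot: [178.6, -5.2, -3.8]
ft_force: [-0.1, -0.4, 0.4]
finger_gap: 11.2
31.05 [521.5 -82.5 112.7] [178.6  -5.2  -3.8] gap 11.2 F [-0.1 -0.4  0.4]
[[-0.16, -0.17, 0.13, 0.04], [-0.0, 0.0, 0.0, 0.0], [-0.0, 0.0, 0.0, 0.0], [-0.0, 0.0, 0.0, 0.0], [-0.0, 0.0, 0.0, 0.0], [-0.0, 0.0, 0.0, 0.0], [-0.0, 0.0, 0.0, 0.0], [-0.0, 0.0, 0.0, 0.0], [-0.0, 0.0, 0.0, 0.0], [-0.0, 0.0, 0.0, 0.0]] -> [518.6 -78.9 110.1] -4.0
```

```bash
python3 -m pendant '[[[0,0,0,0],[0,0,0,0],[0,0,0,0],[0,0,-0.5,0],[0.05,0,-1,0],[0.05,0,-1,0],[0.05,0.3,-1,0],[0,1,-0.3,0],[0,1,0,0],[0,1,0,0]]]' 0; python3 - <<'E'
from h import *
plan(500,-315,172,-4)
t=snapshot("scene")[:,:,::-1];cv2.imwrite("pics/x.png",cv2.resize(t[180:310,360:490],None,fx=5,fy=5,interpolation=cv2.INTER_CUBIC))
E
```

```text
time: 31.88
tool_pos: [512.7, -144.6, 195.3]
tcp_rot: [178.7, -5.2, -3.5]
ft_force: [-0.4, 0.2, -0.6]
finger_gap: 42.5
31.8833 [ 512.7 -144.6  195.3] [178.7  -5.2  -3.5] gap 42.5 F [-0.4  0.2 -0.6]
[[-0.01, 1.0, 1.0, 0.11], [-0.01, 1.0, 0.16, 0.0], [-0.0, 1.0, 0.0, 0.0], [-0.01, 1.0, 0.0, 0.0], [-0.0, 1.0, 0.0, 0.0], [-0.01, 1.0, 0.0, 0.0], [-0.0, 1.0, 0.0, 0.0], [-0.01, 1.0, 0.0, 0.0], [-0.0, 0.54, 0.0, 0.0], [-0.0, 0.0, 0.0, 0.0]] -> [ 500.  -315.   172.1] -4.0
```

View pics/x.png

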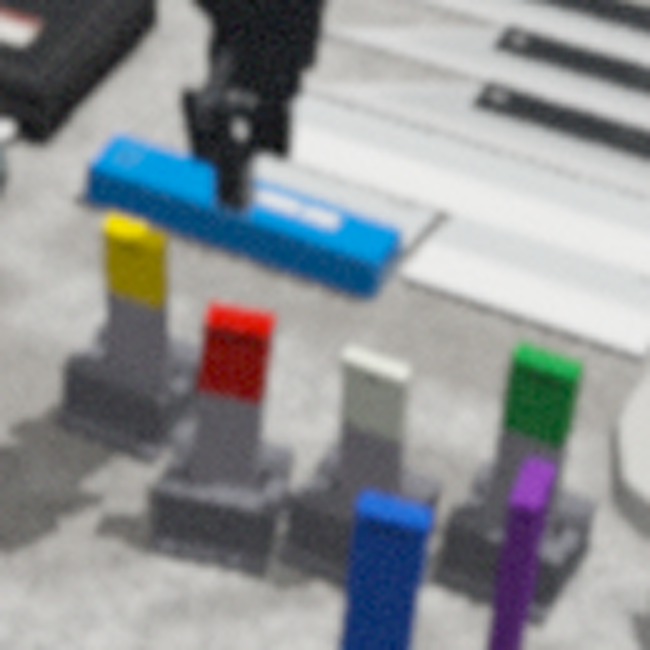

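```bash
python3 -m pendant '[[[0,1,0,0.1],[0,1,0.1,0],[0,1,0.1,0],[0,1,0.1,0],[0,1,0.1,0],[0,1,0.1,0],[0,1,0.1,0],[0,0.7,0,0],[0,0.3,0,0],[0,0,0,0]]]'; python3 - <<'E'
from h import *
plan(500,-315,170,-4)
E
```

```text
time: 32.77
tool_pos: [502.5, -317.4, 195.1]
tcp_rot: [178.4, -5.6, -4.1]
ft_force: [0.5, 0.1, -0.1]
finger_gap: 42.5
32.7667 [ 502.5 -317.4  195.1] [178.4  -5.6  -4.1] gap 42.5 F [ 0.5  0.1 -0.1]
[[-0.13, -0.11, 1.0, -0.03], [-0.0, 0.0, 0.25, -0.0], [-0.0, 0.0, 0.0, -0.0], [-0.0, 0.0, 0.0, -0.0], [-0.0, 0.0, 0.0, -0.0], [-0.0, 0.0, 0.0, -0.0], [-0.0, 0.0, 0.0, -0.0], [-0.0, 0.0, 0.0, -0.0], [-0.0, 0.0, 0.0, -0.0], [-0.0, 0.0, 0.0, -0.0]] -> [ 500.1 -315.   170.1] -4.0
```

```bash
python3 -m pendant '[[[0,0,-1,0],[0,0,-1,0],[0,0,-1,0],[0,0,-1,0],[0,0,0,0],[0,0,0,0],[0,0,0,0],[0,0,0,0],[0,0,0,0],[0,0,0,0]]]'; python3 - <<'E'
from h import *
plan(500,-315,170,-4);print(sense()["joint_pos"].round(2))
E
```

```text
time: 33.6
tool_pos: [494.8, -306.5, 274.6]
tcp_rot: [178.8, -5.4, -4.0]
ft_force: [-0.2, 0.5, 0.1]
finger_gap: 42.6
33.6 [ 494.8 -306.5  274.6] [178.8  -5.4  -4. ] gap 42.6 F [-0.2  0.5  0.1]
[[0.29, 0.41, 1.0, 0.01], [-0.0, -0.0, 1.0, 0.0], [-0.0, -0.0, 1.0, 0.0], [-0.0, -0.0, 1.0, 0.0], [-0.0, -0.0, 1.0, 0.0], [-0.0, -0.0, 0.23, 0.0], [-0.0, -0.0, 0.0, 0.0], [-0.0, -0.0, 0.0, 0.0], [-0.0, -0.0, 0.0, 0.0], [-0.0, -0.0, 0.0, 0.0]] -> [ 500. -315.  170.] -4.0
[-38.07  -1.35  90.08   1.99  86.15 -34.11]
```

```bash
python3 -m pendant '[[[-0.3,0.25,0.6,0],[0,0,1,0],[0,0,1,0],[0,0,1,0],[0,0,0.8,0],[0,0,0.2,0],[0,0,0,0],[0,0,0,0],[0,0,0,0],[0,0,0,0]]]'; python3 - <<'E'
from h import *
plan(501.8,-315,110,-4);
E
```

```text
time: 34.43
tool_pos: [491.3, -314.4, 169.8]
tcp_rot: [179.0, -4.9, -4.0]
ft_force: [-0.1, 0.5, 0.6]
finger_gap: 42.9
34.4333 [ 491.3 -314.4  169.8] [179.   -4.9  -4. ] gap 42.9 F [-0.1  0.5  0.6]
[[0.52, -0.0, 1.0, -0.01], [0.0, -0.0, 1.0, -0.0], [0.0, -0.0, 0.99, -0.0], [0.0, -0.0, 0.0, -0.0], [0.0, -0.0, 0.0, -0.0], [0.0, -0.0, 0.0, -0.0], [0.0, -0.0, 0.0, -0.0], [0.0, -0.0, 0.0, -0.0], [0.0, -0.0, 0.0, -0.0], [0.0, -0.0, 0.0, -0.0]] -> [ 501.7 -315.1  110. ] -4.0
```

```bash
python3 -m pendant '[[[0,0,-1,0],[0,0,-1,0],[0,0,-1,0],[0,0,-1,0],[0,0,0,0],[0,0,1,0],[0,0,1,0],[0,0,1,0],[0,0,1,0],[0,0,0,0]]]'; python3 - <<'E'
from h import *
plan(501.8,-315,110,-4);
t=snapshot("scene")[:,:,::-1];cv2.imwrite("pics/y.png",cv2.resize(t[170:310,390:490],None,fx=5,fy=5,interpolation=cv2.INTER_CUBIC))
E
```

```text
time: 35.27
tool_pos: [497.3, -319.5, 185.0]
tcp_rot: [178.2, -6.1, -3.9]
ft_force: [-0.9, 0.3, -1.0]
finger_gap: 43.0
35.2667 [ 497.3 -319.5  185. ] [178.2  -6.1  -3.9] gap 43.0 F [-0.9  0.3 -1. ]
[[0.21, -0.24, 1.0, 0.01], [0.0, 0.0, 1.0, 0.0], [0.0, 0.0, 1.0, 0.0], [0.0, 0.0, 0.75, 0.0], [0.0, 0.0, 0.0, 0.0], [0.0, 0.0, 0.0, 0.0], [0.0, 0.0, 0.0, 0.0], [0.0, 0.0, 0.0, 0.0], [0.0, 0.0, 0.0, 0.0], [0.0, 0.0, 0.0, 0.0]] -> [ 501.8 -315.   110. ] -4.0
```

View pics/y.png

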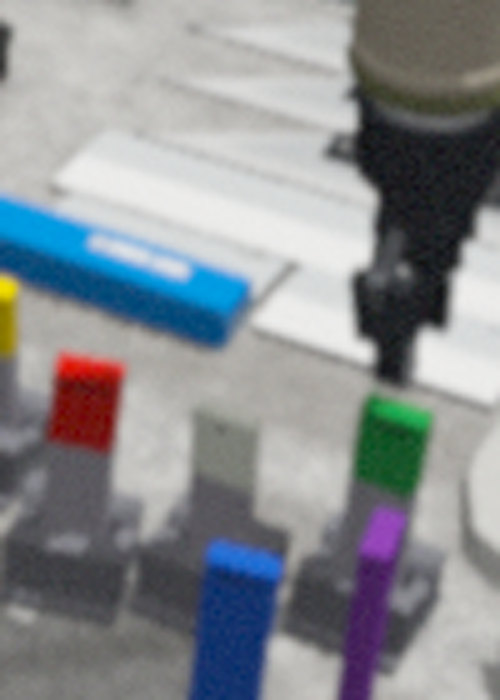

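```bash
python3 -m pendant '[[[0,-0.15,0.7,0],[0,0,1,0],[0,0,1,0],[0,0,0.7,0],[0,0,0.2,0],[0,0,0,0],[0,0,0,0],[0,0,0,0],[0,0,0,0],[0,0,0,0]]]'; python3 - <<'E'
from h import *
plan(501.8,-315,111,-4);
E
```

```text
time: 36.15
tool_pos: [513.1, -325.7, 131.9]
tcp_rot: [177.4, -7.2, -3.8]
ft_force: [0.1, -1.4, -0.3]
finger_gap: 42.6
36.15 [ 513.1 -325.7  131.9] [177.4  -7.2  -3.8] gap 42.6 F [ 0.1 -1.4 -0.3]
[[-0.6, -0.5, 1.0, 0.04], [0.0, 0.0, 0.04, -0.0], [0.0, 0.0, 0.0, -0.0], [0.0, 0.0, 0.0, -0.0], [0.0, 0.0, 0.0, -0.0], [0.0, 0.0, 0.0, -0.0], [0.0, 0.0, 0.0, -0.0], [0.0, 0.0, 0.0, -0.0], [0.0, 0.0, 0.0, -0.0], [0.0, 0.0, 0.0, -0.0]] -> [ 501.8 -315.   111.1] -4.0
```

```bash
python3 - <<'E'
from h import *
t=snapshot("scene")[:,:,::-1];cv2.imwrite("pics/z.png",cv2.resize(t[170:310,390:490],None,fx=5,fy=5,interpolation=cv2.INTER_CUBIC))
s=sense();print(s["ft_force"],s["qd"].round(1),s["wrist_torque"])
E
```

```text
[ 0.81750818 -0.52369546 -0.28074053] [-0.1  0.2  0.3  0.  -0.2  0. ] [0.10692609 0.06352344 0.03295019]
```

View pics/z.png

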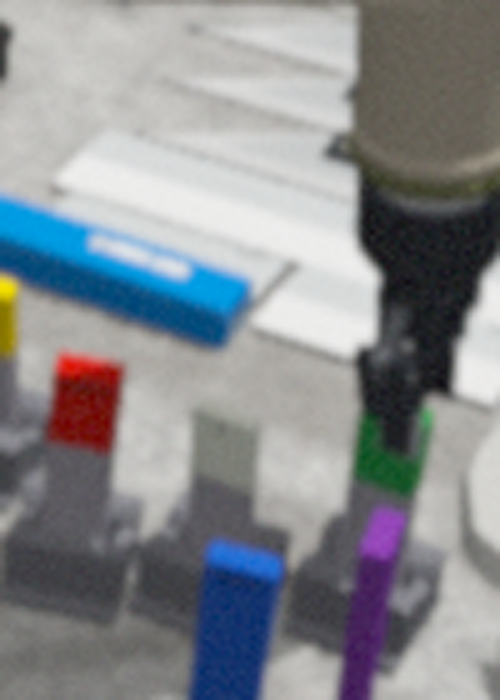

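```bash
python3 -m pendant '[[[-0.6,-0.5,0,0],[0,0,0.5,0],[0,0,0.4,0],[0,0,0,0],[0,0,0,0],[0,0,0,0],[0,0,0,0],[0,0,0,0],[0,0,0,0],[0,0,0,0]]]'; python3 - <<'E'
from h import *
plan(501.8,-315,111,-4);
E
```

```text
time: 37.03
tool_pos: [506.3, -318.1, 113.6]
tcp_rot: [177.2, -7.5, -3.8]
ft_force: [-0.0, -0.3, -0.4]
finger_gap: 42.9
37.0333 [ 506.3 -318.1  113.6] [177.2  -7.5  -3.8] gap 42.9 F [-0.  -0.3 -0.4]
[[-0.23, -0.14, 0.13, 0.04], [-0.0, 0.0, 0.0, -0.0], [-0.0, 0.0, 0.0, -0.0], [-0.0, 0.0, 0.0, -0.0], [-0.0, 0.0, 0.0, -0.0], [-0.0, 0.0, 0.0, -0.0], [-0.0, 0.0, 0.0, -0.0], [-0.0, 0.0, 0.0, -0.0], [-0.0, 0.0, 0.0, -0.0], [-0.0, 0.0, 0.0, -0.0]] -> [ 501.9 -315.   111. ] -4.0
```

```bash
python3 -m pendant '[[[-0.1,-0.1,0.1,0],[0,0,0,0],[0,0,0,0],[0,0,0,0],[0,0,0,0],[0,0,0,0],[0,0,0,0],[0,0,0,0],[0,0,0,0],[0,0,0,0]]]' -1 100; python3 - <<'E'
from h import *
plan(501.8,-315,111,-4);s=sense();print(s["wrist_torque"].round(2),s["joint_pos"].round(1))
E
```

```text
time: 37.87
tool_pos: [494.8, -315.5, 110.5]
tcp_rot: [177.3, -6.3, -3.9]
ft_force: [-1.3, 0.7, 1.1]
finger_gap: 13.9
37.8667 [ 494.8 -315.5  110.5] [177.3  -6.3  -3.9] gap 13.9 F [-1.3  0.7  1.1]
[[0.35, -0.05, -0.02, 0.03], [-0.0, -0.0, -0.0, 0.0], [-0.0, -0.0, -0.0, 0.0], [-0.0, -0.0, -0.0, 0.0], [-0.0, -0.0, -0.0, 0.0], [-0.0, -0.0, -0.0, 0.0], [-0.0, -0.0, -0.0, 0.0], [-0.0, -0.0, -0.0, 0.0], [-0.0, -0.0, -0.0, 0.0], [-0.0, -0.0, -0.0, 0.0]] -> [ 501.9 -315.   110.9] -4.0
[0.01 0.39 0.  ] [-38.3   4.2 102.    1.4  67.1 -34.8]
```

```bash
python3 -m pendant '[[[0.1,0,0,0],[0.15,0,0,0],[0.15,0,0,0],[0.15,0,0,0],[0.15,0,0,0],[0.15,0,0,0],[0.15,0,0,0],[0.15,0,0,0],[0.15,0,0,0],[0.1,0,0,0]]]'; python3 - <<'E'
from h import *
plan(501.8,-315,111,-4);s=sense();print(s["wrist_torque"].round(2),s["joint_pos"].round(1))
E
```

```text
time: 38.7
tool_pos: [501.2, -316.5, 110.9]
tcp_rot: [177.6, -3.2, -4.0]
ft_force: [-9.1, 1.6, 7.9]
finger_gap: 13.8
38.7 [ 501.2 -316.5  110.9] [177.6  -3.2  -4. ] gap 13.8 F [-9.1  1.6  7.9]
[[0.03, -0.08, -0.01, 0.01], [-0.0, 0.0, 0.0, -0.0], [-0.0, 0.0, 0.0, -0.0], [-0.0, 0.0, 0.0, -0.0], [-0.0, 0.0, 0.0, -0.0], [-0.0, 0.0, 0.0, -0.0], [-0.0, 0.0, 0.0, -0.0], [-0.0, 0.0, 0.0, -0.0], [-0.0, 0.0, 0.0, -0.0], [-0.0, 0.0, 0.0, -0.0]] -> [ 501.9 -315.   111.1] -4.0
[ 0.29  2.49 -0.18] [-37.1   7.6  98.1  -0.3  70.2 -33. ]
```

```bash
python3 -m pendant '[[[0.15,0,0,0],[0.15,0,0,0],[0.15,0,0,0],[0.15,0,0,0],[0.15,0,0,0],[0.15,0,0,0],[0.15,0,0,0],[0.15,0,0,0],[0.1,0,0,0],[0,0,0,0]]]'; python3 - <<'E'
from h import *
plan(501.8,-315,111,-4);s=sense();print(s["wrist_torque"].round(2),s["joint_pos"].round(1))
E
```

```text
time: 39.53
tool_pos: [505.0, -317.4, 110.9]
tcp_rot: [177.9, -0.1, -4.2]
ft_force: [1.5, 1.1, 0.7]
finger_gap: 13.6
39.5333 [ 505.  -317.4  110.9] [ 1.779e+02 -1.000e-01 -4.200e+00] gap 13.6 F [1.5 1.1 0.7]
[[-0.17, -0.11, -0.0, -0.04], [0.0, 0.0, -0.0, -0.0], [0.0, 0.0, -0.0, -0.0], [0.0, 0.0, -0.0, -0.0], [0.0, 0.0, -0.0, -0.0], [0.0, 0.0, -0.0, -0.0], [0.0, 0.0, -0.0, -0.0], [0.0, 0.0, -0.0, -0.0], [0.0, 0.0, -0.0, -0.0], [0.0, 0.0, -0.0, -0.0]] -> [ 501.8 -314.9  110.9] -4.0
[ 0.01 -0.11 -0.01] [-36.   10.9  94.3  -1.8  73.6 -31.3]
```

```bash
python3 -m pendant '[[[0,0,-0.5,0],[0,0,-1,0],[0,0,-1,0],[0,0,-1,0],[0,0,-1,0],[0,0,-1,0],[0,-0.3,-1,0],[0,-1,-1,0],[0,-1,-0.5,0],[0,-1,0,0]]]'; python3 - <<'E'
from h import *
plan(497.5,207.5,262,-4.4)
E
```

```text
time: 40.37
tool_pos: [511.2, -244.3, 276.6]
tcp_rot: [178.2, -0.2, -4.4]
ft_force: [1.5, 0.3, -3.1]
finger_gap: 13.8
40.3667 [ 511.2 -244.3  276.6] [178.2  -0.2  -4.4] gap 13.8 F [ 1.5  0.3 -3.1]
[[-0.11, -1.0, 0.73, 0.01], [-0.11, -1.0, 0.0, -0.0], [-0.11, -1.0, 0.0, -0.0], [-0.11, -1.0, 0.0, -0.0], [-0.11, -1.0, 0.0, -0.0], [-0.11, -1.0, 0.0, -0.0], [-0.11, -1.0, 0.0, -0.0], [-0.11, -1.0, 0.0, -0.0], [-0.11, -1.0, 0.0, -0.0], [-0.11, -1.0, 0.0, -0.0]] -> [504.6 -43.2 262. ] -4.4
```

```bash
python3 -m pendant '[[[-0.1,-1,0,0],[-0.1,-1,0,0],[-0.1,-1,0,0],[-0.1,-1,0,0],[-0.1,-1,0,0],[-0.1,-1,0,0],[-0.1,-1,0,0],[-0.1,-1,0,0],[-0.1,-1,0,0],[-0.1,-1,0,0]]]'; python3 - <<'E'
from h import *
plan(497.5,207.5,210,-4.4)
E
```

```text
time: 41.2
tool_pos: [509.9, -31.2, 278.0]
tcp_rot: [178.3, -1.1, -4.2]
ft_force: [0.0, 0.5, -2.1]
finger_gap: 13.7
41.2 [509.9 -31.2 278. ] [178.3  -1.1  -4.2] gap 13.7 F [ 0.   0.5 -2.1]
[[-0.13, -1.0, 1.0, 0.04], [-0.13, -1.0, 1.0, 0.0], [-0.13, -1.0, 1.0, 0.0], [-0.13, -1.0, 0.4, 0.0], [-0.13, -1.0, -0.0, 0.0], [-0.13, -1.0, -0.0, 0.0], [-0.13, -1.0, -0.0, 0.0], [-0.13, -1.0, -0.0, 0.0], [-0.13, -1.0, -0.0, 0.0], [-0.13, -1.0, -0.0, 0.0]] -> [499.2 170.2 210. ] -4.4
```

```bash
python3 -m pendant '[[[-0.1,-1,0,0],[-0.1,-1,0.1,0],[-0.1,-1,0.2,0],[-0.1,-1,0.2,0],[-0.1,-1,0.2,0],[-0.1,-1,0.2,0],[-0.1,-1,0.2,0],[0,-1,0.2,0],[0,-1,0.2,0],[0,-1,0.2,0]]]'; python3 - <<'E'
from h import *
plan(497.5,207.5,210,-4.4)
E
```

```text
time: 42.03
tool_pos: [512.2, 183.2, 243.6]
tcp_rot: [178.7, -1.8, -4.0]
ft_force: [0.2, -0.2, -1.9]
finger_gap: 13.8
42.0333 [512.2 183.2 243.6] [178.7  -1.8  -4. ] gap 13.8 F [ 0.2 -0.2 -1.9]
[[-0.7, -1.0, 1.0, 0.09], [-0.12, -0.16, 0.68, 0.0], [0.0, -0.0, -0.0, 0.0], [0.0, -0.0, -0.0, 0.0], [0.0, -0.0, -0.0, 0.0], [0.0, -0.0, -0.0, 0.0], [0.0, -0.0, -0.0, 0.0], [0.0, -0.0, -0.0, 0.0], [0.0, -0.0, -0.0, 0.0], [0.0, -0.0, -0.0, 0.0]] -> [497.5 207.5 210. ] -4.4
```

```bash
python3 -m pendant '[[[-0.5,-0.5,0.4,0],[-0.4,-0.2,0.7,0],[0,0,0.8,0],[0,0,0.4,0],[0,0,0.1,0],[0,0,0,0],[0,0,0,0],[0,0,0,0],[0,0,0,0],[0,0,0,0]]]'; python3 - <<'E'
from h import *
plan(495,207.5,190,-4.4)
t=snapshot("scene")[:,:,::-1];cv2.imwrite("pics/aa.png",cv2.resize(t[150:280,240:340],None,fx=5,fy=5,interpolation=cv2.INTER_CUBIC))
E
```

```text
time: 42.87
tool_pos: [497.8, 205.2, 197.7]
tcp_rot: [179.1, -2.1, -3.7]
ft_force: [1.5, 0.1, -2.2]
finger_gap: 14.0
42.8667 [497.8 205.2 197.7] [179.1  -2.1  -3.7] gap 14.0 F [ 1.5  0.1 -2.2]
[[-0.14, -0.1, 0.39, 0.16], [-0.01, -0.0, -0.0, -0.0], [0.0, -0.0, -0.0, -0.0], [0.0, -0.0, -0.0, -0.0], [0.0, -0.0, -0.0, -0.0], [0.0, -0.0, -0.0, -0.0], [0.0, -0.0, -0.0, -0.0], [0.0, -0.0, -0.0, -0.0], [0.0, -0.0, -0.0, -0.0], [0.0, -0.0, -0.0, -0.0]] -> [494.9 207.4 189.9] -4.4
```

View pics/aa.png

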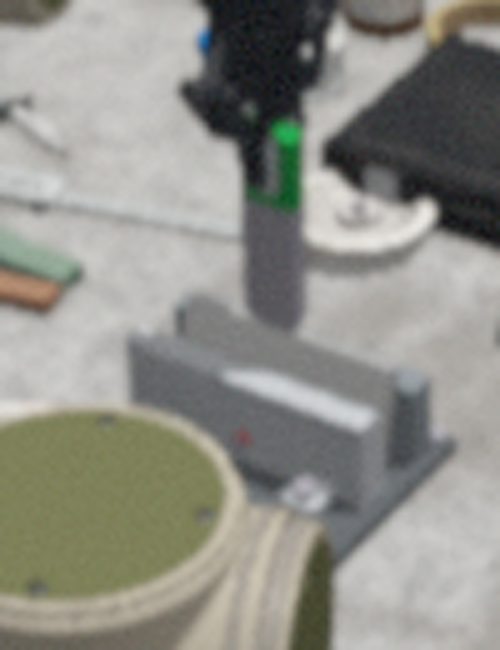

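```bash
python3 -m pendant '[[[-0.2,-0.1,0.2,0.15],[-0.02,0,0.5,0],[-0.02,0,0.5,0],[-0.01,0,0.3,0],[0,0,0.1,0],[0,0,0,0],[0,0,0,0],[0,0,0,0],[0,0,0,0],[0,0,0,0]]]'; python3 - <<'E'
from h import *
plan(494.5,207.5,140,-4.4)
E
```

```text
time: 43.75
tool_pos: [494.4, 206.9, 162.5]
tcp_rot: [179.1, -2.2, -4.5]
ft_force: [0.1, -0.6, -2.2]
finger_gap: 14.1
43.75 [494.4 206.9 162.5] [179.1  -2.2  -4.5] gap 14.1 F [ 0.1 -0.6 -2.2]
[[0.0, -0.03, 1.0, -0.01], [0.0, 0.0, 0.13, -0.0], [0.0, 0.0, -0.0, -0.0], [0.0, 0.0, -0.0, -0.0], [0.0, 0.0, -0.0, -0.0], [0.0, 0.0, -0.0, -0.0], [0.0, 0.0, -0.0, -0.0], [0.0, 0.0, -0.0, -0.0], [0.0, 0.0, -0.0, -0.0], [0.0, 0.0, -0.0, -0.0]] -> [494.5 207.5 139.9] -4.4
```

Bottom is about 60 mm up, in the mouth, with no force. Going on down gently.

```bash
python3 -m pendant '[[[-0.01,0,0.2,0],[-0.01,0,0.25,0],[-0.01,0,0.25,0],[-0.01,0,0.25,0],[-0.01,0,0.2,0],[0,0,0.1,0],[0,0,0,0],[0,0,0,0],[0,0,0,0],[0,0,0,0]]]'; python3 - <<'E'
from h import *
plan(494.5,207.5,115,-4.4)
E
```

```text
time: 44.58
tool_pos: [495.5, 206.9, 136.5]
tcp_rot: [179.2, -2.4, -4.5]
ft_force: [0.4, 0.0, -0.9]
finger_gap: 14.2
44.5833 [495.5 206.9 136.5] [179.2  -2.4  -4.5] gap 14.2 F [ 0.4  0.  -0.9]
[[-0.05, -0.03, 1.0, -0.01], [-0.0, 0.0, 0.07, -0.0], [-0.0, 0.0, 0.0, -0.0], [-0.0, 0.0, 0.0, -0.0], [-0.0, 0.0, 0.0, -0.0], [-0.0, 0.0, 0.0, -0.0], [-0.0, 0.0, 0.0, -0.0], [-0.0, 0.0, 0.0, -0.0], [-0.0, 0.0, 0.0, -0.0], [-0.0, 0.0, 0.0, -0.0]] -> [494.5 207.6 115.1] -4.4
```

```bash
python3 -m pendant '[[[0,0,0.15,0],[0,0,0.2,0],[0,0,0.2,0],[0,0,0.2,0],[0,0,0.2,0],[0,0,0.2,0],[0,0,0.15,0],[0,0,0.1,0],[0,0,0,0],[0,0,0,0]]]'; python3 - <<'E'
from h import *
plan(494.5,207.5,115,-4.4)
E
```

```text
time: 45.42
tool_pos: [495.9, 207.3, 115.1]
tcp_rot: [179.2, -2.3, -4.4]
ft_force: [-0.5, 0.4, 2.5]
finger_gap: 14.3
45.4167 [495.9 207.3 115.1] [179.2  -2.3  -4.4] gap 14.3 F [-0.5  0.4  2.5]
[[-0.07, -0.0, 0.01, -0.0], [-0.0, -0.0, -0.0, -0.0], [-0.0, -0.0, -0.0, -0.0], [-0.0, -0.0, -0.0, -0.0], [-0.0, -0.0, -0.0, -0.0], [-0.0, -0.0, -0.0, -0.0], [-0.0, -0.0, -0.0, -0.0], [-0.0, -0.0, -0.0, -0.0], [-0.0, -0.0, -0.0, -0.0], [-0.0, -0.0, -0.0, -0.0]] -> [494.5 207.4 114.9] -4.4
```

```bash
python3 -m pendant '[[[0.1,0,0.15,0],[0.1,0,0.15,0],[0.1,0,0.15,0],[0.1,0,0.15,0],[0.1,0,0.1,0],[0.1,0,0.1,0],[0.1,0,0.1,0],[0.1,0,0,0],[0,0,0,0],[0,0,0,0]]]'; python3 - <<'E'
from h import *
plan(494.5,207.5,115,-4.4)
t=snapshot("scene")[:,:,::-1];c=cv2.resize(t[150:280,240:340],None,fx=5,fy=5,interpolation=cv2.INTER_CUBIC);cv2.imwrite("pics/bb.png",c)
for n in ["j","l","o","p","r","aa","bb"]:
    i=cv2.imread(f"pics/{n}.png").astype(float)[400:470,200:290];w=np.clip(i[...,2]-i[...,:2].max(2)-15,0,None)
    ys,xs=np.mgrid[400:470,200:290];print(n,w.sum().round(),((w*xs).sum()/w.sum()).round(1),((w*ys).sum()/w.sum()).round(1))
E
```

```text
time: 46.25
tool_pos: [498.8, 207.7, 115.1]
tcp_rot: [179.0, -0.4, -4.2]
ft_force: [-2.6, -1.0, 3.6]
finger_gap: 13.9
46.25 [498.8 207.7 115.1] [179.   -0.4  -4.2] gap 13.9 F [-2.6 -1.   3.6]
[[-0.21, 0.02, 0.0, 0.04], [-0.0, 0.0, 0.0, -0.0], [-0.0, 0.0, 0.0, -0.0], [-0.0, 0.0, 0.0, -0.0], [-0.0, 0.0, 0.0, -0.0], [-0.0, 0.0, 0.0, -0.0], [-0.0, 0.0, 0.0, -0.0], [-0.0, 0.0, 0.0, -0.0], [-0.0, 0.0, 0.0, -0.0], [-0.0, 0.0, 0.0, -0.0]] -> [494.5 207.6 115.1] -4.4
j 1392.0 243.1 436.4
l 1399.0 243.4 436.4
o 1514.0 243.6 436.9
p 1248.0 241.6 437.2
r 1158.0 244.0 437.6
aa 1525.0 243.4 436.2
bb 2118.0 239.4 438.8
```

View pics/bb.png

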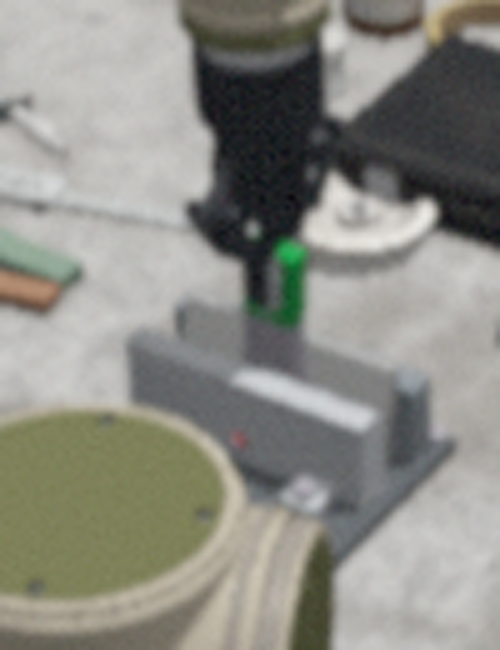

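Leaf 3 is down on the plate and the red pin has moved out by (-4,+2.5) crop px, so it binds. I'll release it and back off.

```bash
python3 -m pendant '[[[0,0,0,0],[0,0,0,0],[0,0,0,0],[0,0,0,0],[0,0,-0.3,0],[0,0,-0.6,0],[0,0,-1,0],[0,0,-1,0],[0,0,-1,0],[0,0,-1,0]]]' 0.2 40; python3 -m pendant '[[[0,0,-1,0],[0,-1,-0.5,0],[0,-1,0,0],[0,-1,0,0],[0,-1,0,0],[0,-1,0,0],[0,-1,0,0],[0,-1,0,0],[0,-1,0,0],[0,-0.5,0,0]]]'; python3 - <<'E'
from h import *
plan(494.5,207.5,115,-4.4)
t=snapshot("scene")[:,:,::-1];c=cv2.resize(t[150:280,240:340],None,fx=5,fy=5,interpolation=cv2.INTER_CUBIC);cv2.imwrite("pics/cc.png",c)
cv2.imwrite("pics/ee.png",cv2.resize(t[180:320,360:490],None,fx=5,fy=5,interpolation=cv2.INTER_CUBIC))
for n in ["aa","bb","cc"]:
    i=cv2.imread(f"pics/{n}.png").astype(float)[400:470,200:290];w=np.clip(i[...,2]-i[...,:2].max(2)-15,0,None)
    ys,xs=np.mgrid[400:470,200:290];print(n,w.sum().round(),((w*xs).sum()/w.sum()).round(1),((w*ys).sum()/w.sum()).round(1))
t=snapshot("top")[:,:,::-1];cv2.imwrite("pics/raw_end.png",t);cv2.imwrite("pics/dd.png",cv2.resize(t[190:300,210:330],None,fx=5,fy=5,interpolation=cv2.INTER_CUBIC))
cv2.imwrite("pics/ff.png",cv2.resize(t[200:300,330:500],None,fx=4.5,fy=4.5,interpolation=cv2.INTER_CUBIC))
E
```

```text
time: 47.13
tool_pos: [495.7, 208.1, 212.4]
tcp_rot: [178.7, -0.0, -4.3]
ft_force: [0.4, 0.6, 0.2]
finger_gap: 51.7
time: 47.97
tool_pos: [514.7, 385.4, 265.0]
tcp_rot: [179.4, -1.4, -4.6]
ft_force: [0.2, 0.7, 1.0]
finger_gap: 51.1
47.9667 [514.7 385.4 265. ] [179.4  -1.4  -4.6] gap 51.1 F [0.2 0.7 1. ]
[[-0.03, 1.0, 1.0, -0.04], [-0.04, 1.0, 1.0, 0.0], [-0.04, 1.0, 1.0, 0.0], [-0.04, 1.0, 1.0, 0.0], [-0.03, 1.0, 1.0, 0.0], [-0.04, 1.0, 1.0, 0.0], [-0.03, 1.0, 1.0, 0.0], [-0.04, 1.0, 0.5, 0.0], [-0.03, 0.94, 0.0, 0.0], [-0.0, 0.0, 0.0, 0.0]] -> [494.5 207.6 115. ] -4.4
aa 1525.0 243.4 436.2
bb 2118.0 239.4 438.8
cc 1840.0 239.2 438.8
```

View pics/cc.png

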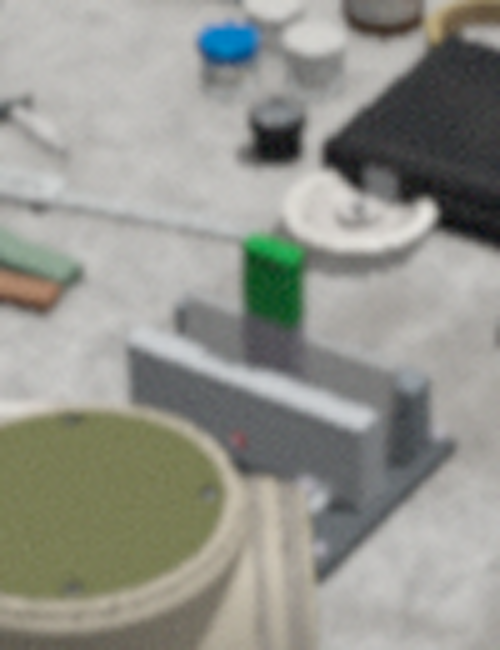

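View pics/dd.png

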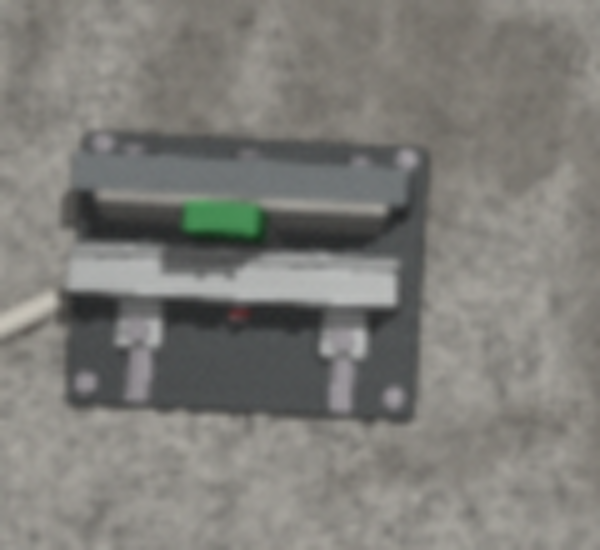

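View pics/ee.png

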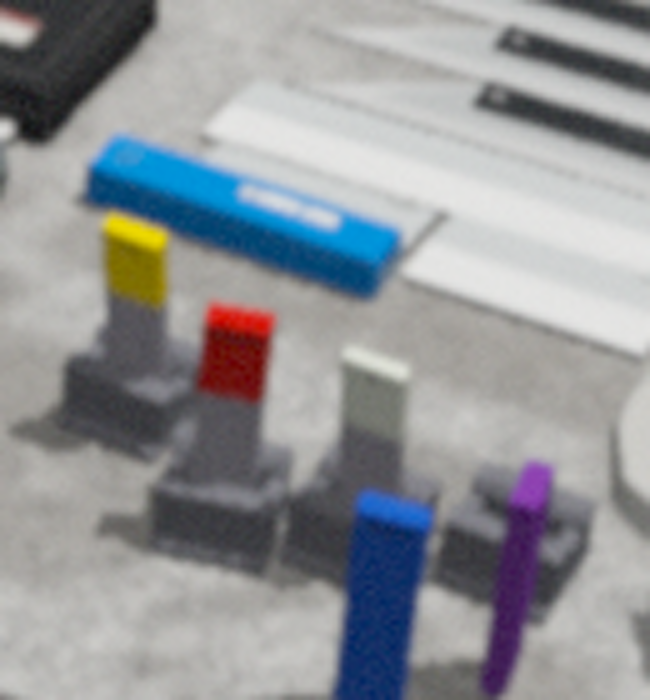

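View pics/ff.png

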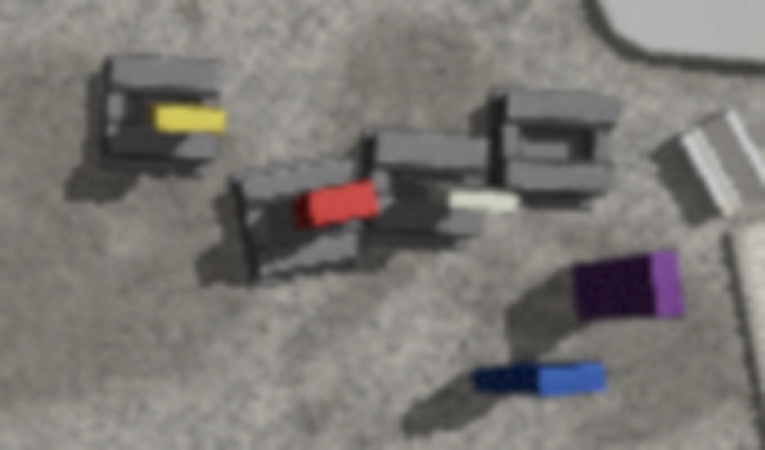

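```bash
python3 - <<'E'
from h import *
g=lambda x,y:(330+(x+.5)/4.5-.5,200+(y+.5)/4.5-.5)
for n,p in dict(yel0=(187.9,82.2),yel=(190,119),whi0=(479,165.2),whi=(484,202),gre0=(623.6,122.3),red=(343,202)).items():
    print(n,onz("top",g(*p),148).round(1))
# empty green shoe: slot edges at z=43 (crop): upper wall front edge y~127, lower wall back edge y~160 at x~560
for n,p in dict(up=(570,124),lo=(570,163),back=(555,92),front=(555,190)).items(): print(n,onz("top",g(*p),43).round(1))
# white shoe, yellow shoe upper/lower wall outlines
for n,p in dict(yback=(160,60),yfront=(160,163),yup=(160,92),wback=(430,135),wfront=(430,232),wup=(430,168),rback=(300,168),rfront=(300,270)).items(): print(n,onz("top",g(*p),43).round(1))
t=cv2.imread("pics/raw_end.png");print(t.mean(2)[215:250,455].round().astype(int))
E
python3 - <<'E'
import cv2
t=cv2.imread("pics/raw_end.png")
cv2.imwrite("pics/gg.png",cv2.resize(t[205:265,345:475],None,fx=6,fy=6,interpolation=cv2.INTER_CUBIC))
E
```

```text
yel0 [529.2 -78.7 148. ]
yel [509.2 -79.1 148. ]
whi0 [ 480.4 -234.8  148. ]
whi [ 460.4 -236.6  148. ]
gre0 [ 501.9 -314.8  148. ]
red [ 462.3 -160.1  148. ]
up [ 513.1 -321.    43. ]
lo [ 489.8 -319.7   43. ]
back [ 532.5 -313.    43. ]
front [ 473.9 -309.9   43. ]
yback [557.1 -77.3  43. ]
yfront [495.5 -75.1  43. ]
yup [537.9 -76.6  43. ]
wback [ 508.5 -236.8   43. ]
wfront [ 450.7 -234.    43. ]
wup [ 488.7 -235.8   43. ]
rback [ 490.6 -158.3   43. ]
rfront [ 430.1 -155.8   43. ]
[141 143 139 142 137 120 124 125 122 120 111  87  65  46  41  51  72 104
 110 107  90  89 113 120 120 120 105  64  43  50  59  90 129 138 131]
```

View pics/gg.png

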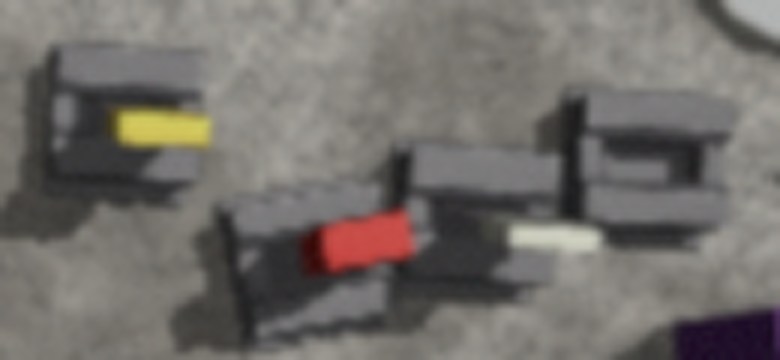

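```bash
python3 - <<'E'
from h import *
g=lambda x,y:(330+(x+.5)/4.5-.5,200+(y+.5)/4.5-.5)
for n,p in dict(yel=(190,119),whi=(484,202),red=(343,202)).items():
  for z in (147,155,165):
    q=proj("scene",onz("top",g(*p),z));print(n,z,((q-[360,180])*5).round(1))
for n,p in dict(gap_green=(223,219)).items():
  px=(210+p[0]/5,190+p[1]/5)
  for z in(147,152,160):
    P=onz("top",px,z);print(n,z,P.round(1),((proj("scene",P)-[240,150])*5).round(1))
E
```

```text
yel 147 [129.4 222.1]
yel 155 [127.6 210.7]
yel 165 [125.4 196.4]
whi 147 [371.4 354.4]
whi 155 [368.3 341.7]
whi 165 [364.5 325.7]
red 147 [235.5 310.7]
red 155 [233.1 298.5]
red 165 [230.2 283.1]
gap_green 147 [497.  205.4 147. ] [269.6 249.4]
gap_green 152 [496.5 204.8 152. ] [269.8 242.9]
gap_green 160 [495.7 203.7 160. ] [270.1 232.6]
```

```bash
python3 -c "
from bench import *
print(sense()['time'],sense()['qd'].round(1));print(hand_in())"
```

```text
48.0667 [-1.7 -1.3  2.2 -0.9  0.1 -1.2]
the job is handed in; nothing more can be done
None
```

I handed the job in at about 48 s with the green 15 mm leaf (leaf_3) standing in the gap. No verdict is reported.

**What I did:**
- **White, 9 mm:** it went down to the base plate without moving the pad, and I put it back in its shoe.
- **Yellow, 12 mm:** it also reached the plate. After release it stood loose with the pad's pin back at rest, within about 0.3 mm, so I put it back in its shoe.
- **Green, 15 mm:** it reached the plate and binds. The pad's tail pin came out by roughly 3 to 4 mm and stayed out after I let go.

**Last checks:**
- **Heights:** the two camera views put the green leaf's top at about 152 mm, which means it is on the plate. White and yellow match the untouched red leaf, which means they are down in their shoes.
- **Surroundings:** the pen and V block looked undisturbed where they showed in the last pictures, as did the blue and purple look-alikes. I did not measure the hex key and stone again at the end.
- **Robot:** it is clear of everything.

**What was not clean:**
- The tool's tilt drifted during the run, up to 7.5°. I straightened it by pushing the gripped green leaf against its slot.
- White and yellow now lean in their slots by about 8.5° and 7.5° by my estimate. The limit is about 11.5°.
- My first camera estimate of the gap was about 14.5 mm. The pad's movement points to 16 to 17 mm, and I went by the pad.

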